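# Reload a hand-cranked sample changer

## Task

The sample changer on the bench is shut after its last run: crank its wheel round until pocket 1 stands in the open bay, lift out the spent black-capped vial and stand it upright inside the orange tape square. Then load the fresh vials waiting in the grey tray, one after another from weakest to strongest, each standing right down in its own pocket as that pocket comes round to the bay: yellow cap in pocket 1, green in 2, blue in 3, red in 4 (some may be missing today; leave their pockets empty). Finish by cranking on until the wheel's white blanking block stands squarely in the bay and shuts it again, and leave everything else on the bench where it is.

Things in the scene. Friction and masses are not known exactly. Their poses are not given: they have to be found in the camera images.
- changer: sample changer, fixed: grey base 250 x 250 x 12 mm; over its rear a clear hood, black-edged, 250 mm wide, top 119 mm above the bench, its straight front edge 35 mm from the wheel axis towards the bay; gearbox on it to 127 mm; black detector head behind, to 193 mm from the axis, 75 mm high. Origin on the bench under the wheel axis; -x points out through the middle of the open bay, z up
- bay (a point): loading place in the bay, 75 mm from the wheel axis along the changer's -x: where the floor centre of a pocket lies when that pocket stands squarely in the bay (28 mm above the bench)
- crank (a joint): crank angle in rad, 0 at the start, grows clockwise seen from above. It drives the wheel through 5:1 gears: one full turn (6.283) moves the wheel one of its five stations (72 degrees), so pocket 1 stands in the bay after 1 full turn, 2, 3, 4 after 2, 3, 4, the blanking block again after 5. No stops either way; light friction (about 0.05 N m); stays where it is left
- crank_axis (a point): point on the vertical axis of the crank, at mid height of the handle (165 mm above the bench), 40 mm behind the wheel axis
- crank_handle (a point): centre of the red crank handle: upright round grip 22 mm in diameter, 42 mm tall (140 to 182 mm above the bench; this point at 165 mm), spins freely on its pin, 50 mm from the crank's axis on a flat arm (top at 137 mm). At the start and after every full turn it points straight away from the bay, next to a white index dot on the hood
- blank (a point): point on the wheel 75 mm from its axis under the middle of the white blanking block (42 mm radially, 76 mm wide, top at 110 mm): it coincides with point bay when the changer is shut
- pocket1 (a point): centre of the floor of pocket 1 (1 white pip on the wheel's rim in front of it): grey round cup on the black wheel, inside diameter 35 mm, 28 mm deep (rim 56 mm above the bench, floor at 28 mm), outside diameter 41 mm. Turns anticlockwise seen from above as the crank goes clockwise. Free from above only while in the bay
- pocket2 (a point): centre of the floor of pocket 2 (2 white pips on the wheel's rim in front of it): grey round cup on the black wheel, inside diameter 35 mm, 28 mm deep (rim 56 mm above the bench, floor at 28 mm), outside diameter 41 mm. Turns anticlockwise seen from above as the crank goes clockwise. Free from above only while in the bay
- pocket3 (a point): centre of the floor of pocket 3 (3 white pips on the wheel's rim in front of it): grey round cup on the black wheel, inside diameter 35 mm, 28 mm deep (rim 56 mm above the bench, floor at 28 mm), outside diameter 41 mm. Turns anticlockwise seen from above as the crank goes clockwise. Free from above only while in the bay
- pocket4 (a point): centre of the floor of pocket 4 (4 white pips on the wheel's rim in front of it): grey round cup on the black wheel, inside diameter 35 mm, 28 mm deep (rim 56 mm above the bench, floor at 28 mm), outside diameter 41 mm. Turns anticlockwise seen from above as the crank goes clockwise. Free from above only while in the bay
- square: return place for spent vials: square of orange tape flat on the bench, 84 mm outside, 72 mm inside, about 1 mm thick or less and not felt; origin at its centre on the bench, x and y along its sides
- tray: shallow grey tray 210 x 210 mm fixed on the bench, walls 12 mm high and 3 mm thick, floor 3 mm above the bench; origin at the centre of its underside, x and y along its sides. The fresh vials stand in it, 60 to 140 mm apart
- vial_yellow: amber glass vial with a yellow screw cap, upright cylinder 28 mm in diameter and 70 mm tall in all (cap: the top 18 mm, same diameter), 50 to 100 g, heavy at the foot; fresh sample number 1 (weakest is 1); belongs in pocket 1; may be absent; origin at the centre of its underside, z along its axis towards the cap
- vial_green: amber glass vial with a green screw cap, upright cylinder 28 mm in diameter and 70 mm tall in all (cap: the top 18 mm, same diameter), 50 to 100 g, heavy at the foot; fresh sample number 2 (weakest is 1); belongs in pocket 2; may be absent; origin at the centre of its underside, z along its axis towards the cap
- vial_blue: amber glass vial with a blue screw cap, upright cylinder 28 mm in diameter and 70 mm tall in all (cap: the top 18 mm, same diameter), 50 to 100 g, heavy at the foot; fresh sample number 3 (weakest is 1); belongs in pocket 3; may be absent; origin at the centre of its underside, z along its axis towards the cap
- vial_red: amber glass vial with a red screw cap, upright cylinder 28 mm in diameter and 70 mm tall in all (cap: the top 18 mm, same diameter), 50 to 100 g, heavy at the foot; fresh sample number 4 (weakest is 1); belongs in pocket 4; may be absent; origin at the centre of its underside, z along its axis towards the cap
- vial_spent: amber glass vial with a black screw cap, upright cylinder 28 mm in diameter and 70 mm tall in all (cap: the top 18 mm, same diameter), 50 to 100 g, heavy at the foot; the spent sample, at the start in pocket 1 under the hood; origin at the centre of its underside, z along its axis towards the cap
- mug: bystander: blue mug, 80 mm across and 92 mm tall, handle to +y; origin at the centre of its underside
- solder: bystander: metal reel 60 mm across and 40 mm tall, standing flat; origin at the centre of its underside
- screwdriver: bystander: screwdriver lying on the bench, about 200 mm long; origin on the bench under it
- marker: bystander: blue and black marker pen lying on the bench, 130 mm long, 15 mm thick; origin under it, near its middle
- caliper: bystander: digital caliper lying on the bench, 200 mm long, up to 14 mm thick; origin under its middle
- keycap0: bystander: black keyboard switch, 18 mm wide and tall; origin at the centre of its underside
- keycap1: bystander: black and white keyboard switch, 18 mm wide and tall; origin at the centre of its underside
There are look-alikes about, which are no part of the job. Leave any turquoise look-alike of the vial_red alone. What is shaped like the vial_blue but turquoise is not meant.

How it is judged (in metres and radians):
On the way, in this order (a step that is already met when the one before it is completed fails the run):
1. the spent vial stands released inside the orange square (x of vial_spent in the frame of square between -0.025 and 0.025 m and y of vial_spent in the frame of square between -0.025 and 0.025 m and height (world z) of vial_spent between -0.004 and 0.008 m and angle between vial_spent's own z axis and vertical below 0.12 rad and contact force between vial_spent and the fingers below 0.05 N and linear speed of vial_spent below 0.03 m/s), for 0.2 s.
2. the yellow-capped vial stands released at the bottom of pocket 1 (horizontal distance between vial_yellow and pocket1 below 0.0075 m and distance between vial_yellow and pocket1 below 0.012 m and angle between vial_yellow's own z axis and vertical below 0.2 rad and contact force between vial_yellow and the fingers below 0.05 N and linear speed of vial_yellow below 0.03 m/s), for 0.2 s.
3. the green-capped vial stands released at the bottom of pocket 2 (horizontal distance between vial_green and pocket2 below 0.0075 m and distance between vial_green and pocket2 below 0.012 m and angle between vial_green's own z axis and vertical below 0.2 rad and contact force between vial_green and the fingers below 0.05 N and linear speed of vial_green below 0.03 m/s), for 0.2 s.
4. the blue-capped vial stands released at the bottom of pocket 3 (horizontal distance between vial_blue and pocket3 below 0.0075 m and distance between vial_blue and pocket3 below 0.012 m and angle between vial_blue's own z axis and vertical below 0.2 rad and contact force between vial_blue and the fingers below 0.05 N and linear speed of vial_blue below 0.03 m/s), for 0.2 s.
5. the red-capped vial stands released at the bottom of pocket 4 (horizontal distance between vial_red and pocket4 below 0.0075 m and distance between vial_red and pocket4 below 0.012 m and angle between vial_red's own z axis and vertical below 0.2 rad and contact force between vial_red and the fingers below 0.05 N and linear speed of vial_red below 0.03 m/s), for 0.2 s.
At the end, for the whole second after the job is handed in: Blanking block in the bay (site blank within 9 mm of site bay), crank at rest; spent vial upright in the orange square (centre within 25 mm of its middle along each side); every fresh vial present at the bottom of its own pocket (within 7.5 mm of its centre), released and at rest (all of step 1 and all of step 2 and all of step 3 and all of step 4 and all of step 5 and horizontal distance between blank and bay below 0.009 m and velocity of joint crank between -0.1 and 0.1 rad/s); the robot touches nothing.
It fails at once if a bystander (mug, reel, screwdriver, marker, caliper, switches) is shoved more than 30 mm from its place (distance of any of mug, solder, screwdriver, marker, caliper, keycap0, keycap1 from where it was at the start of the episode above 0.03 m).
Of vial_yellow, vial_green, vial_blue, vial_red only 2 to 4 are there at a start; the rules pass over those that are not, and their reading is None.
At some moment in a run one of vial_spent, vial_yellow, vial_green, vial_blue, vial_red may be knocked a few centimetres aside while the robot is not near it.
It also fails if it takes over 210 s, if anything falls off the work surface, if the arm or the gripper's body presses on something with over 40 N, if the wrist force passes 120 N, or if a joint passes its speed limit or range.

## Robot

A 6-joint arm with a two-finger parallel gripper is mounted at the origin on the work surface. World frame = base frame: x ahead of the robot, y to its left, z up, the work surface at z = 0. Lengths are in mm, angles in rad, forces in N, time in s.
With the tool pointing down it reaches from about 275 to 775 mm from the base axis. Payload 14.6 kg.
Tool frame: the origin (TCP) lies midway between the tips of the shut fingers; the grasp point (between the pads) lies 19 mm behind it; x points along the fingers, y is the direction in which the jaws open and shut, and the axes are right-handed (so a half turn about x gives the same grasp; the last joint's range is limited). The gripper opens to 85 mm and grips with 20 to 120 N. Pads are 22 mm wide; open, the fingers measure 114 mm over their backs; the gripper's body (76 mm by 85 mm) begins 54 mm behind the grasp point. The pads swing forward as they close: fully open they stand 13 mm farther back than shut.
Start: joints at [1.089, 0.263, -0.048, 1.259, 0, 1.415], TCP at [168.537, 497.216, 231.278] pointing down, gripper open.
Joint ranges: [-2.65, 2.65], [-0.89, 1.7], [-1.18, 1.37], [-2.13, 2.11], [-1.35, 1.29], [-3.14, 3.14]. Speed limits (rad/s): [1.89, 1.89, 2.57, 2.79, 3.14, 3.14].

## Interface

Orientations are given as a unit quaternion [w, x, y, z].
In Python, from rig import status, camera, robot gives the robot as it stands.
- The arm moves only by the tool arm_command, never from a script. Its argument "motion" is a list of rows, each an object with "claw": the opening, from -1 (shut) to 1 (fully open), so that 0 is half open; "offset": the shift along the tool's x, y, z in m, a list of three; "angular": the turn, a rotation vector about the tool's x, y, z in rad, a list of three. A call has exactly 5 rows; each row is the pose to reach, as a shift and turn from the pose commanded when the call began, along the tool's axes at that moment; what a row does not reach only later rows make up. A row lasts 1/10 s, in which the tool goes at most 50 mm and 8.59 degrees, less where a joint would pass 70% of its speed; a pose out of reach is approached as far as the arm can. A call with a gripper value outside its range is refused whole. The fingers move at their own pace and stop on an object; the grip force is fixed at half the most. Time passes only in rows, so rows that repeat a pose let the fingers close, or fill a call up. It gives the time, the measured TCP pose, the force and the opening at its end, in the units of the state.
- status.observe(): the state, without advancing time (a new reading comes with each control period).
- camera(name): name is "scene" or "top" or "wrist"; returns a dict with "color" (400x640x3 uint8, red, green, blue), "fx", "fy", "cx", "cy" (pixels), "position" and "rotation" of the camera in the world. Camera axes: x right, y up, looking along -z (the intrinsics and any distortion apply to the point x, -y, -z); pixel columns grow to the right and rows downward; lengths in mm; the calibration is good to about 2 mm. A picture is of the moment at which its call begins. There is no depth.
- robot.close_job(): hands the job in, once; it reports no verdict.
The state is a dict: "t": time; "joint_pos": joint angles; "joint_velocities": joint speeds; "joint_torque": joint torques, N m; "eef_pos": TCP position; "tool_rot": TCP orientation; "force": force on the tool from outside, world axes, zero at the start; "wrist_torque": the same for the moment, N m; "opening": finger opening in mm.
Only numpy, scipy, OpenCV 4.12 (cv2) and the standard library are available. Lean on these libraries where they do the work, as an engineer would, in place of code of your own. Each camera call takes 0.05 s, during which the arm holds its last target.

## Working session

There is one attempt and no reset: what is moved stays moved. The work goes in short steps, Python scripts to look and compute and a tool call to move; the robot and the scene stay as the last step left them, time stands still between calls to the robot, and variables do not carry over. Pictures are saved under pics/ and viewed, and the job is handed in when it is done.

Besides the shell and the picture viewer there is one more tool, called after "Call:" as a command line: name --argument value ..., lists and objects as JSON in quotes. arm_command: Moves the arm, as the interface text tells. Its arguments: {"type":"object","properties":{"motion":{"type":"array"}},"required":["motion"]}

```bash
ls; mkdir -p pics
python3 - <<'E'
from rig import status, camera, robot
import cv2
print(status.observe())
for n in ["scene","top","wrist"]:
    c=camera(n); cv2.imwrite(f"pics/{n}0.png",c["color"][:,:,::-1])
    print(n,{k:v for k,v in c.items() if k!="color"})
E
```

```text
pics
{'t': 0.0, 'joint_pos': array([ 1.08871489e+00,  2.63537354e-01, -4.89517013e-02,  1.25940822e+00,
       -1.60074764e-05,  1.41549673e+00]), 'joint_velocities': array([-0.00075447,  0.00044718, -0.00018983,  0.00171129, -0.00071858,
       -0.00029925]), 'joint_torque': array([ 2.29391429e-03, -6.37624812e+01,  3.84571695e+01,  1.38987051e-02,
       -8.81438837e-05, -6.37055081e-06]), 'eef_pos': array([168.39855925, 496.95812797, 230.81220448]), 'tool_rot': array([ 0.6975724 ,  0.11465001,  0.69780557, -0.11539285]), 'force': array([-0.83133405,  0.70968729,  0.30985873]), 'wrist_torque': array([ 0.01789257,  0.04217696, -0.00211192]), 'opening': 84.94892002583576}
scene {'fx': 361.50495541437334, 'fy': 361.50495541437334, 'cx': 314.7602955846027, 'cy': 202.9483758850397, 'position': array([1280.10445912, -391.19299203,  922.86817164]), 'rotation': array([0.7941768 , 0.33672774, 0.20748752, 0.46135297])}
top {'fx': 513.1883734990538, 'fy': 513.1883734990538, 'cx': 317.0292557058324, 'cy': 207.33526282088124, 'position': array([ 393.03217478,  -36.73187198, 1695.83005527]), 'rotation': array([-0.70128856, -0.0360851 ,  0.03023275,  0.71132145])}
wrist {'fx': 336.09873589042803, 'fy': 336.09873589042803, 'cx': 321.27379135214886, 'cy': 200.98485453282998, 'position': array([ 92.06342075, 522.18445035, 372.6158553 ]), 'rotation': array([ 0.80218789, -0.12955458, -0.0912184 ,  0.57566431])}
```

View pics/scene0.png

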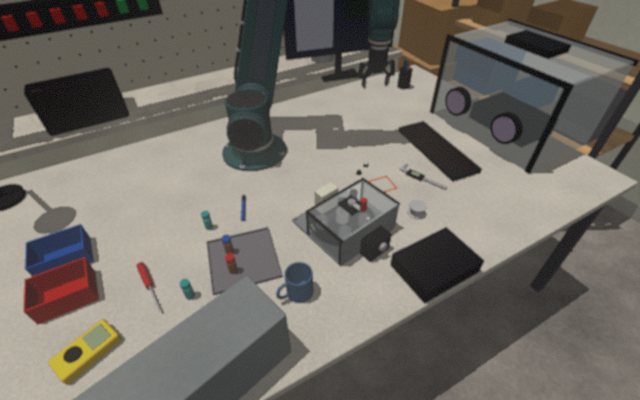

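View pics/top0.png

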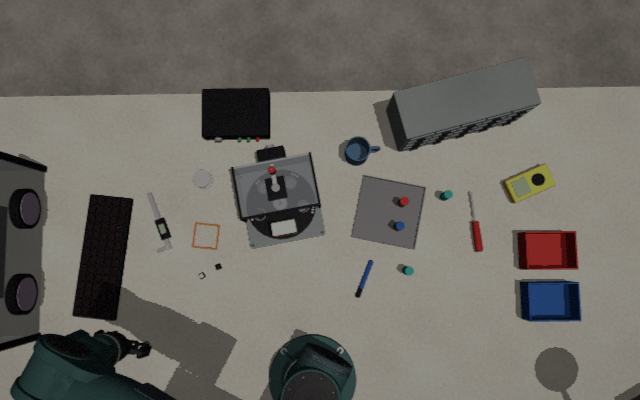

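View pics/wrist0.png

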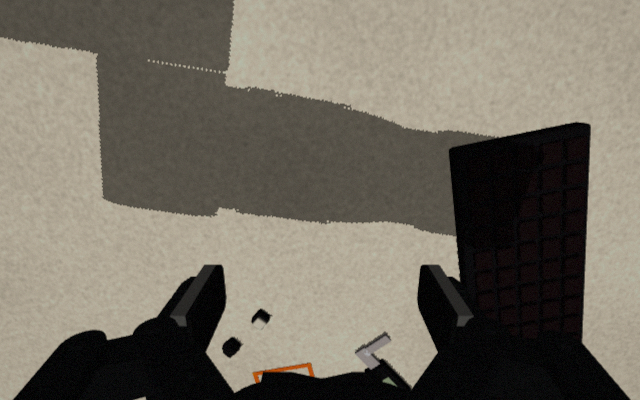

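```bash
cat > h.py <<'E'
import numpy as np, cv2
from scipy.spatial.transform import Rotation as R
from rig import status, camera, robot
def rot(q): return R.from_quat([q[1],q[2],q[3],q[0]]).as_matrix()
def ray(c,u,v):
    d=np.array([(u-c["cx"])/c["fx"],-(v-c["cy"])/c["fy"],-1.0]); return rot(c["rotation"])@d
def cast(c,u,v,z):
    d=ray(c,u,v); p=np.asarray(c["position"]); return p+d*(z-p[2])/d[2]
def proj(c,P):
    q=rot(c["rotation"]).T@(np.asarray(P,float)-c["position"]); return c["cx"]+c["fx"]*q[0]/-q[2], c["cy"]-c["fy"]*q[1]/-q[2]
def save(c,name,box=None,s=1):
    im=c["color"][:,:,::-1].copy()
    if box: im=im[box[1]:box[3],box[0]:box[2]]
    im=cv2.resize(im,None,fx=s,fy=s,interpolation=cv2.INTER_CUBIC); cv2.imwrite("pics/"+name+".png",im)
HUE={"red":[(0,8),(172,180)],"orange":[(9,20)],"yellow":[(22,35)],"green":[(45,75)],"turq":[(80,96)],"blue":[(104,125)]}
def blobs(c,col,box=None,smin=110,vmin=60,amin=8):
    hsv=cv2.cvtColor(c["color"],cv2.COLOR_RGB2HSV); m=np.zeros(hsv.shape[:2],np.uint8)
    for a,b in HUE[col]: m|=cv2.inRange(hsv,(a,smin,vmin),(b,255,255))
    if box: k=np.zeros_like(m);k[box[1]:box[3],box[0]:box[2]]=1;m*=k
    n,l,s,ce=cv2.connectedComponentsWithStats(m)
    return [(ce[i].round(2).tolist(),s[i].tolist()) for i in range(1,n) if s[i][4]>=amin]
E
python3 - <<'E'
from h import *
c=camera("top"); save(c,"topz",(180,130,460,310),2.8)
for k in HUE:
    for b in blobs(c,k,(150,130,480,310)): print(k,b,cast(c,*b[0],73).round(1))
s=camera("scene"); save(s,"scenez",(190,150,430,320),3.3)
E
```

```text
red ([257.25, 138.58], [256, 137, 4, 4, 12]) [771.  165.1  73. ]
red ([271.19, 169.3], [268, 166, 8, 7, 43]) [670.3 120.7  73. ]
red ([403.89, 200.8], [400, 197, 9, 9, 65]) [ 562.6 -300.4   73. ]
red ([476.05, 234.91], [472, 221, 8, 31, 192]) [ 451.2 -524.3   73. ]
red ([284.0, 234.5], [278, 233, 13, 4, 14]) [461.1  81.3  73. ]
orange ([205.56, 235.88], [192, 222, 28, 28, 131]) [460.2 329.8  73. ]
green ([248.18, 138.73], [247, 137, 4, 4, 11]) [771.  194.3  73. ]
green ([239.2, 138.9], [238, 138, 4, 3, 10]) [770.9 223.3  73. ]
turq ([447.5, 194.0], [444, 190, 8, 9, 50]) [ 582.3 -439.4   73. ]
turq ([408.53, 270.43], [405, 267, 8, 8, 53]) [ 343.  -308.4   73. ]
blue ([399.56, 225.33], [396, 222, 8, 8, 57]) [ 484.9 -284.4   73. ]
blue ([365.51, 274.21], [359, 260, 14, 29, 115]) [ 333.  -173.4   73. ]
```

View pics/topz.png

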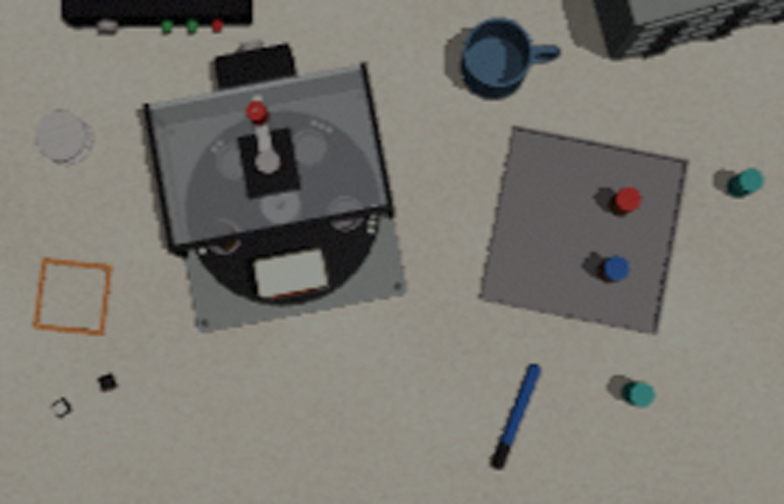

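View pics/scenez.png

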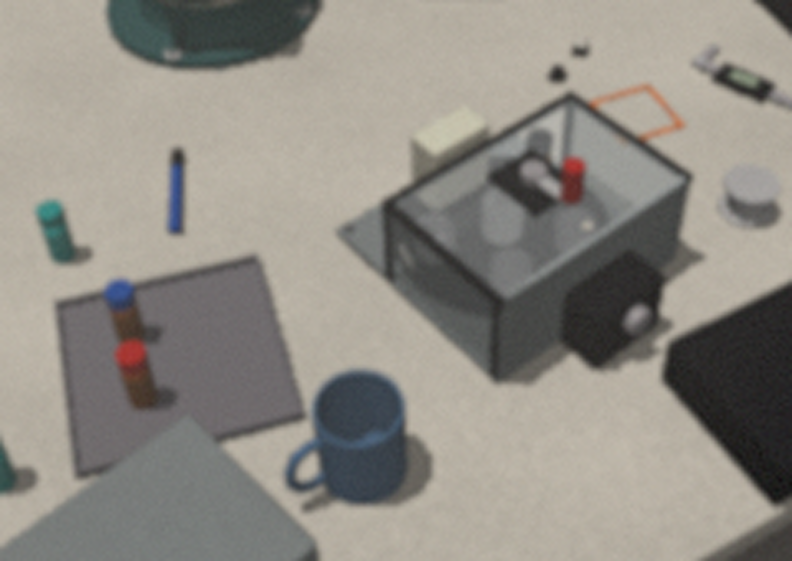

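Run:
```python
from h import *
c=camera("top")
Z=lambda x,y:(180+(x+.5)/2.8-.5,130+(y+.5)/2.8-.5)
A=cast(c,*Z(201,331),12);B=cast(c,*Z(406,291),12)
print(A,B,np.linalg.norm(A-B))
w=(A-B)[:2];w/=np.linalg.norm(w); f=np.array([w[1],-w[0]]) # 
print("left dir",w,"fwd",f)
ax=(A+B)[:2]/2+125*f
print("wheel axis",ax,"bay",ax-75*f,"crank",ax+40*f,"handle",ax+90*f, "ang",np.arctan2(f[1],f[0]))
print("handle top meas",cast(c,271.19,169.3,178),"pivot", cast(c,*Z(268,160),140))
# hood edges
print([cast(c,*Z(*p),119) for p in [(176,250),(392,213),(147,105),(364,66)]])
# block: mean of white area
hsv=cv2.cvtColor(c["color"],cv2.COLOR_RGB2HSV)
m=cv2.inRange(hsv,(0,0,140),(180,70,255));k=np.zeros_like(m);k[215:240,268:302]=1;m*=k
ys,xs=np.nonzero(m);print(len(xs),cast(c,xs.mean(),ys.mean(),110))
print("sq", cast(c,205.56,235.88,0)); 
b=blobs(c,"orange",(180,210,230,260))[0]
hs=cv2.inRange(hsv,(9,110,60),(20,255,255));hs[:, :180]=0;hs[:,230:]=0;hs[:210]=0;hs[260:]=0
p=np.argwhere(hs)[:,::-1].astype(np.float32);r=cv2.minAreaRect(p);print(r,[cast(c,*q,0).round(1) for q in cv2.boxPoints(r)],cast(c,*r[0],0))
print("spec hood view", blobs(c,"red",(255,160,290,185)))
```

```text
[421.31265359 192.68417187  12.        ] [464.67975154 -47.76615835  12.        ] 244.32983134460227
left dir [-0.17749408  0.98412187] fwd [0.98412187 0.17749408]
wheel axis [566.01143616  94.64576641] bay [492.202296    81.33371062] crank [605.37631091 101.7455295 ] handle [654.58240435 110.62023336] ang 0.17843950937273362
handle top meas [652.3265312  110.51820268 178.        ] pivot [604.40864303 101.63272485 140.        ]
[array([508.8463261 , 205.50795354, 119.        ]), array([546.29753287, -32.93764934, 119.        ]), array([670.9471553 , 237.76950846, 119.        ]), array([711.18105926,  -4.11158369, 119.        ])]
277 [482.1151055   80.88711625 110.        ]
sq [463.25685648 346.27929192   0.        ]
((205.49232482910156, 235.56153869628906), (24.43484115600586, 25.55115509033203), 7.125016689300537) [array([428.1, 391.6,   0. ]), array([511.9, 381.9,   0. ]), array([500.6, 301.2,   0. ]), array([417. , 311.4,   0. ])] [464.31301536 346.51055768   0.        ]
spec hood view [([271.25, 169.41], [268, 166, 8, 8, 44])]
```

```bash
cat >> h.py <<'E'
F=np.array([0.98412187,0.17749408]); W=np.array([-F[1],F[0]])
def toolR(yv):  # x down, y given horizontally
    y=np.array([yv[0],yv[1],0.])/np.hypot(*yv); x=np.array([0,0,-1.]); return np.stack([x,y,np.cross(x,y)],1)
def plan(target,yv=None,p0=None):
    s=status.observe(); p=np.asarray(p0 if p0 is not None else s["eef_pos"]); M=rot(s["tool_rot"])
    out=(M.T@(np.asarray(target)-p)/1000)
    rv=None
    if yv is not None:
        c=[R.from_matrix(M.T@toolR(q)).as_rotvec() for q in (np.array(yv),-np.array(yv))]; rv=sorted(c,key=np.linalg.norm)
    print("tcp",p.round(2),"offset",out.round(4),"rot",None if rv is None else [r.round(4).tolist() for r in rv])
    return out,rv
E
python3 - <<'E'
from h import *
M=rot(status.observe()["tool_rot"]); print(M.round(4))
plan([653,110.5,240],W)
E
```

```text
[[-2.000e-04  3.210e-01  9.471e-01]
 [-3.000e-04  9.471e-01 -3.210e-01]
 [-1.000e+00 -3.000e-04 -1.000e-04]]
tcp [168.5  497.15 231.14] offset [-0.0088 -0.2106  0.583 ] rot [[-0.5053, -0.0001, 0.0003], [2.6363, 0.0004, 0.0002]]
```

Call:
arm_command --motion '[{"claw": 1, "offset": [-0.003, -0.015, 0.042], "angular": [-0.1, 0, 0]}, {"claw": 1, "offset": [-0.006, -0.03, 0.084], "angular": [-0.2, 0, 0]}, {"claw": 1, "offset": [-0.009, -0.045, 0.126], "angular": [-0.3, 0, 0]}, {"claw": 1, "offset": [-0.009, -0.06, 0.168], "angular": [-0.4, 0, 0]}, {"claw": 1, "offset": [-0.009, -0.075, 0.21], "angular": [-0.505, 0, 0]}]'

```text
t: 0.8
eef_pos: [344.5, 357.5, 240.5]
tool_rot: [0.704, -0.064, 0.704, 0.065]
force: [0.7, 0.5, -0.2]
opening: 85.0
```

Run:
```python
from h import *
print(status.observe()["joint_pos"])
plan([610,110.5,240],W)
plan([653,110.5,240],W)
```

```text
[ 6.39563683e-01  2.11036113e-01 -9.47464194e-02  1.26459900e+00
  1.60163836e-05  4.57035818e-01]
tcp [344.53 357.49 240.45] offset [ 0.0005 -0.2911  0.2162] rot [[0.0041, 0.0004, -0.0002], [-3.1375, 0.0003, 0.0006]]
tcp [344.53 357.49 240.45] offset [ 0.0005 -0.2989  0.2585] rot [[0.0041, 0.0004, -0.0002], [-3.1375, 0.0003, 0.0006]]
```

Call:
arm_command --motion '[{"claw": 1, "offset": [0, -0.033, 0.024], "angular": [0, 0, 0]}, {"claw": 1, "offset": [0, -0.066, 0.048], "angular": [0, 0, 0]}, {"claw": 1, "offset": [0, -0.099, 0.072], "angular": [0, 0, 0]}, {"claw": 1, "offset": [0, -0.132, 0.096], "angular": [0, 0, 0]}, {"claw": 1, "offset": [0, -0.165, 0.12], "angular": [0, 0, 0]}]'

```text
t: 1.3
eef_pos: [491.7, 216.2, 240.3]
tool_rot: [0.704, -0.063, 0.704, 0.063]
force: [0.4, 1.0, -0.5]
opening: 85.8
```

Call:
arm_command --motion '[{"claw": 1, "offset": [0, -0.035, 0.012], "angular": [0, 0, 0]}, {"claw": 1, "offset": [0, -0.07, 0.025], "angular": [0, 0, 0]}, {"claw": 1, "offset": [0, -0.1, 0.04], "angular": [0, 0, 0]}, {"claw": 1, "offset": [0, -0.13, 0.06], "angular": [0, 0, 0]}, {"claw": 1, "offset": [0, -0.134, 0.08], "angular": [0, 0, 0]}]'

```text
t: 1.8
eef_pos: [594.4, 97.1, 240.2]
tool_rot: [0.704, -0.062, 0.704, 0.062]
force: [-0.2, 1.0, -1.0]
opening: 85.3
```

Run:
```python
from h import *
print(status.observe()["joint_pos"])
c=camera("wrist");save(c,"w1")
for b in blobs(c,"red"): print(b,cast(c,*b[0],182),cast(c,*b[0],165))
plan([653,110.5,240],W)
```

```text
[ 2.69257925e-02  3.97009519e-01  1.77970504e-01  1.35166224e+00
 -5.25101424e-04 -1.48437951e-01]
([324.37, 287.57], [311, 260, 31, 54, 1125]) [640.66754449 106.4483917  182.        ] [651.36047669 108.49151733 165.        ]
([352.82, 322.59], [348, 315, 11, 14, 102]) [665.25828945 131.42934052 182.        ] [678.04199793 135.59641869 165.        ]
tcp [596.48  98.07 239.44] offset [-0.0005  0.0024  0.0578] rot [[-0.0029, 0.0002, 0.0002], [3.1387, 0.0003, -0.0004]]
```

View pics/w1.png

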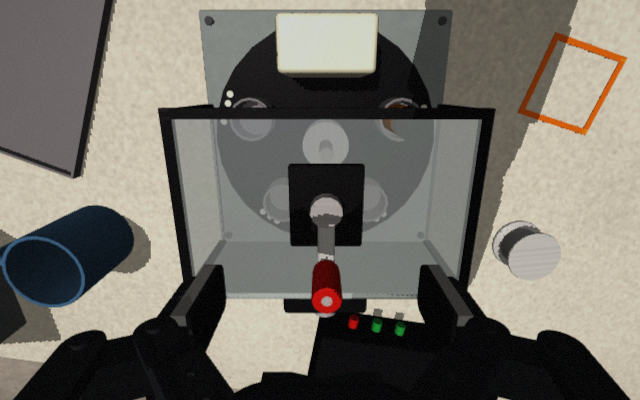

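Run:
```python
from h import *
c=camera("wrist")
print(c["position"])
h=cast(c,326.5,301,182); print("handle",h)
print("pivot",cast(c,326.5,207,140))
A=cast(c,199,12,12);B=cast(c,452,11,12);print(A,B,np.linalg.norm(A-B))
w=(B-A)[:2];print(np.arctan2(w[1],w[0])-np.pi/2)
A=cast(c,165,113,119);B=cast(c,491,113,119);print(A,B,np.linalg.norm(A-B))
w=(B-A)[:2];print(np.arctan2(w[1],w[0])-np.pi/2)
w/=np.linalg.norm(w);f=np.array([w[1],-w[0]]);m=(A+B)[:2]/2
print("axis",m+35*f,"bay",m-40*f,"crank",m+75*f,"handle",m+125*f)
plan([*h[:2],200],W);plan([*h[:2],146],W)
```

```text
[517.00929084  83.32710229 381.16108626]
handle [652.59736195 110.71730316 182.        ]
pivot [599.21159993 101.50555456 140.        ]
[466.38544116 -47.65769641  12.        ] [422.42575768 195.15947998  12.        ] 246.76433073261194
0.17910036343587077
[553.75224256 -30.75581686 119.        ] [510.57948097 211.87911066 119.        ] 246.445927928646
0.17609009226766803
axis [566.62462736  96.69299858] bay [492.78441537  83.55438783] crank [606.00607376 103.70025765] handle [655.23288176 112.45933149]
tcp [594.93  98.94 239.38] offset [0.0394 0.0015 0.0589] rot [[-0.002, -0.0005, -0.0001], [3.1396, -0.0002, 0.0007]]
tcp [594.93  98.94 239.38] offset [0.0934 0.0015 0.0589] rot [[-0.002, -0.0005, -0.0001], [3.1396, -0.0002, 0.0007]]
```

Call:
arm_command --motion '[{"claw": 1, "offset": [0, 0.0015, 0.03], "angular": [0, 0, 0]}, {"claw": 1, "offset": [0, 0.0015, 0.059], "angular": [0, 0, 0]}, {"claw": 1, "offset": [0.03, 0.0015, 0.059], "angular": [0, 0, 0]}, {"claw": 1, "offset": [0.06, 0.0015, 0.059], "angular": [0, 0, 0]}, {"claw": 1, "offset": [0.09, 0.0015, 0.059], "angular": [0, 0, 0]}]'

```text
t: 2.4
eef_pos: [650.4, 112.5, 149.2]
tool_rot: [0.704, -0.063, 0.704, 0.063]
force: [0.8, -0.7, 0.1]
opening: 85.3
```

Call:
arm_command --motion '[{"claw": 1, "offset": [0.003, 0, 0], "angular": [0, 0, 0]}, {"claw": -0.2, "offset": [0.003, 0, 0], "angular": [0, 0, 0]}, {"claw": -1, "offset": [0.003, 0, 0], "angular": [0, 0, 0]}, {"claw": -1, "offset": [0.003, 0, 0], "angular": [0, 0, 0]}, {"claw": -1, "offset": [0.003, 0, 0], "angular": [0, 0, 0]}]'

```text
t: 2.9
eef_pos: [651.4, 112.0, 148.4]
tool_rot: [0.705, -0.063, 0.704, 0.063]
force: [0.4, 0.0, -0.3]
opening: 28.3
```

Run:
```python
from h import *
s=status.observe();print(s["force"],s["opening"],s["joint_pos"])
c=camera("wrist");save(c,"w2")
plan([653,111,146],W)
M=rot(s["tool_rot"]);print(M.round(3))
```

```text
[ 0.38300812  0.01152459 -0.26914542] 28.270173767964614 [ 4.70405699e-02  5.27708139e-01  1.51206023e-01  1.19260777e+00
 -2.01338115e-06 -1.31192241e-01]
tcp [651.39 111.9  148.18] offset [ 0.0022 -0.0012  0.0014] rot [[-0.0002, 0.0014, 0.0003], [3.1414, 0.0004, -0.0022]]
[[ 0.002 -0.177  0.984]
 [ 0.     0.984  0.177]
 [-1.    -0.     0.002]]
```

View pics/w2.png

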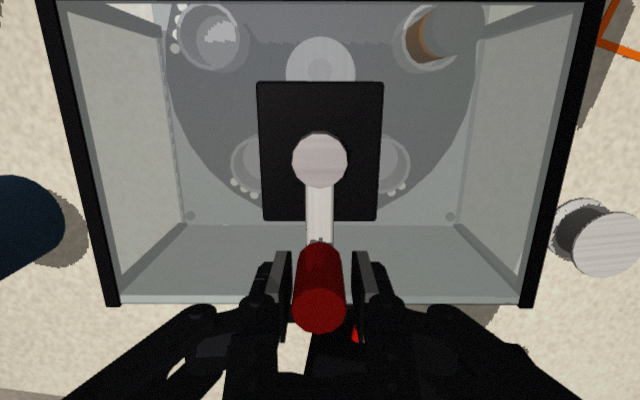

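Call:
arm_command --motion '[{"claw": -1, "offset": [0.001, 0, 0.0], "angular": [0, 0, 0]}, {"claw": -1, "offset": [0.001, 0, 0.0], "angular": [0, 0, 0]}, {"claw": -1, "offset": [0.001, 0, 0.0], "angular": [0, 0, 0]}, {"claw": -1, "offset": [0.001, 0, 0.0], "angular": [0, 0, 0]}, {"claw": -1, "offset": [0.001, 0, 0.0], "angular": [0, 0, 0]}]'

```text
t: 3.45
eef_pos: [651.6, 111.9, 147.9]
tool_rot: [0.705, -0.063, 0.703, 0.063]
force: [-2.1, 0.2, 12.5]
opening: 20.6
```

Call:
arm_command --motion '[{"claw": -1, "offset": [0, -0.0155, -0.0025], "angular": [0, 0, 0]}, {"claw": -1, "offset": [0, -0.0294, -0.0095], "angular": [0, 0, 0]}, {"claw": -1, "offset": [0, -0.0405, -0.0206], "angular": [0, 0, 0]}, {"claw": -1, "offset": [0, -0.0475, -0.0345], "angular": [0, 0, 0]}, {"claw": -1, "offset": [0, -0.05, -0.05], "angular": [0, 0, 0]}]'

```text
t: 3.95
eef_pos: [612.1, 52.9, 148.0]
tool_rot: [0.706, -0.063, 0.703, 0.062]
force: [1.2, 3.9, 10.6]
opening: 20.6
```

Run:
```python
from h import *
s=status.observe();print(s["force"],s["opening"],s["eef_pos"])
c=camera("wrist");save(c,"w3")
```

```text
[ 1.19150185  3.89568323 10.62392037] 20.57937838016392 [612.05886818  52.89222009 148.04418102]
```

View pics/w3.png

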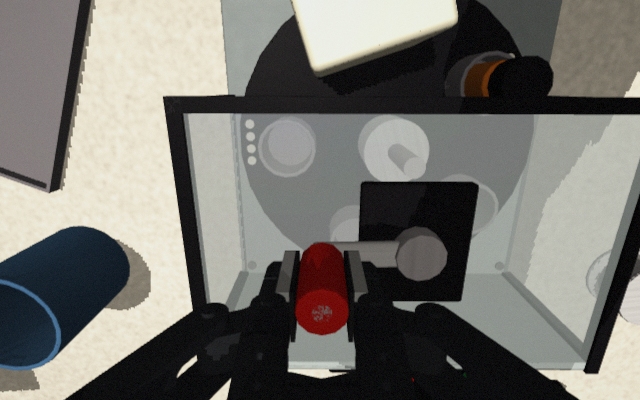

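Call:
arm_command --motion '[{"claw": -1, "offset": [0, 0.0025, -0.0155], "angular": [0, 0, 0]}, {"claw": -1, "offset": [0, 0.0095, -0.0294], "angular": [0, 0, 0]}, {"claw": -1, "offset": [0, 0.0206, -0.0405], "angular": [0, 0, 0]}, {"claw": -1, "offset": [0, 0.0345, -0.0475], "angular": [0, 0, 0]}, {"claw": -1, "offset": [0, 0.05, -0.05], "angular": [0, 0, 0]}]'

```text
t: 4.5
eef_pos: [552.7, 93.9, 148.0]
tool_rot: [0.705, -0.063, 0.703, 0.062]
force: [6.5, -1.9, 11.1]
opening: 20.4
```

Call:
arm_command --motion '[{"claw": -1, "offset": [0, 0.0155, 0.0025], "angular": [0, 0, 0]}, {"claw": -1, "offset": [0, 0.0294, 0.0095], "angular": [0, 0, 0]}, {"claw": -1, "offset": [0, 0.0405, 0.0206], "angular": [0, 0, 0]}, {"claw": -1, "offset": [0, 0.0475, 0.0345], "angular": [0, 0, 0]}, {"claw": -1, "offset": [0, 0.05, 0.05], "angular": [0, 0, 0]}]'

```text
t: 5.0
eef_pos: [594.2, 152.0, 147.9]
tool_rot: [0.705, -0.064, 0.703, 0.062]
force: [0.7, -16.5, 11.4]
opening: 20.3
```

Call:
arm_command --motion '[{"claw": -1, "offset": [0, -0.0025, 0.0155], "angular": [0, 0, 0]}, {"claw": -1, "offset": [0, -0.0095, 0.0294], "angular": [0, 0, 0]}, {"claw": -1, "offset": [0, -0.0206, 0.0405], "angular": [0, 0, 0]}, {"claw": -1, "offset": [0, -0.0345, 0.0475], "angular": [0, 0, 0]}, {"claw": -1, "offset": [0, -0.05, 0.05], "angular": [0, 0, 0]}]'

```text
t: 5.5
eef_pos: [651.8, 111.7, 147.8]
tool_rot: [0.705, -0.063, 0.704, 0.063]
force: [-10.0, 0.3, 13.9]
opening: 20.4
```

Call:
arm_command --motion '[{"claw": -1, "offset": [0, 0, 0], "angular": [0, 0, 0]}, {"claw": -1, "offset": [0, 0, 0], "angular": [0, 0, 0]}, {"claw": -1, "offset": [0, 0, 0], "angular": [0, 0, 0]}, {"claw": -1, "offset": [0, 0, 0], "angular": [0, 0, 0]}, {"claw": -1, "offset": [0, 0, 0], "angular": [0, 0, 0]}]'

```text
t: 6.0
eef_pos: [651.6, 111.7, 148.0]
tool_rot: [0.705, -0.063, 0.703, 0.063]
force: [-2.2, -1.5, 12.3]
opening: 20.0
```

Run:
```python
from h import *
s=status.observe();print(s["force"],s["opening"],s["eef_pos"])
c=camera("wrist");save(c,"w4")
c=camera("top");save(c,"t4",(180,130,460,310),2.8)
```

```text
[-2.15255084 -1.49217975 12.30120746] 20.037308317792025 [651.62328442 111.69080381 147.96613189]
```

View pics/w4.png

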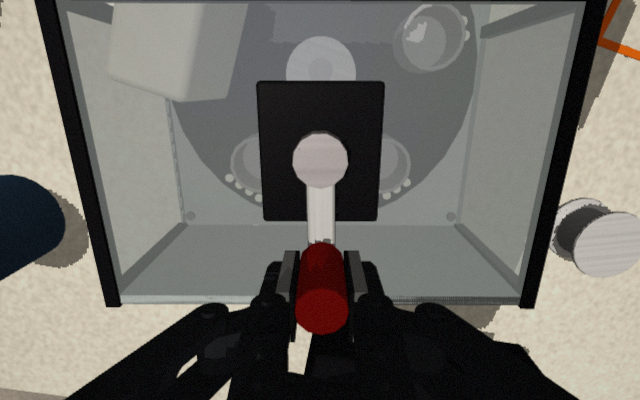

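View pics/t4.png

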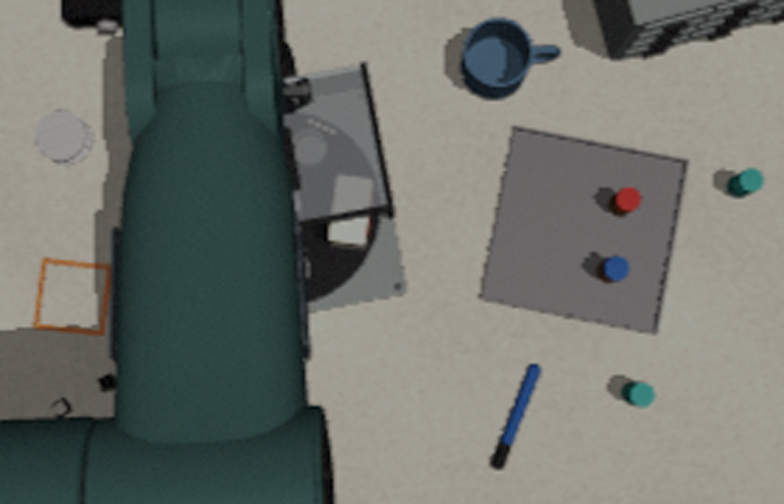

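Call:
arm_command --motion '[{"claw": 0.5, "offset": [0, 0, 0], "angular": [0, 0, 0]}, {"claw": 1, "offset": [0, 0, 0], "angular": [0, 0, 0]}, {"claw": 1, "offset": [0, 0, 0], "angular": [0, 0, 0]}, {"claw": 1, "offset": [-0.04, 0, 0], "angular": [0, 0, 0]}, {"claw": 1, "offset": [-0.08, 0, 0], "angular": [0, 0, 0]}]'

```text
t: 6.6
eef_pos: [650.2, 111.9, 226.4]
tool_rot: [0.703, -0.063, 0.705, 0.063]
force: [1.3, 0.4, -0.1]
opening: 85.6
```

Call:
arm_command --motion '[{"claw": 1, "offset": [0, 0, -0.03], "angular": [0, 0, 0]}, {"claw": 1, "offset": [0, 0, -0.07], "angular": [0, 0, 0]}, {"claw": 1, "offset": [0, 0, -0.11], "angular": [0, 0, 0]}, {"claw": 1, "offset": [0, 0, -0.11], "angular": [0, 0, 0]}, {"claw": 1, "offset": [0, 0, -0.11], "angular": [0, 0, 0]}]'

```text
t: 7.1
eef_pos: [542.3, 92.3, 226.8]
tool_rot: [0.705, -0.063, 0.704, 0.063]
force: [0.3, -0.2, 0.2]
opening: 85.6
```

Run:
```python
from h import *
s=status.observe();print(s["force"],s["opening"],s["eef_pos"])
c=camera("wrist");save(c,"w5");print(c["position"],c["rotation"])
```

```text
[ 0.34480679 -0.23761579  0.18151104] 85.60175838771661 [542.33003401  92.32875209 226.78564736]
[462.83726938  77.38169264 368.43636704] [ 0.63305791 -0.10227352 -0.12098722  0.7577202 ]
```

View pics/w5.png

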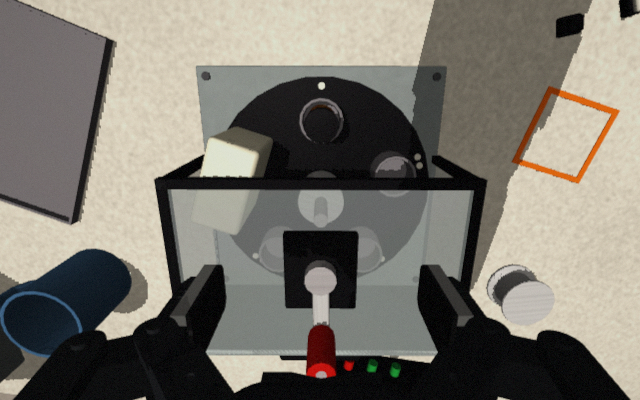

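Run:
```python
from h import *
c=camera("wrist");save(c,"w5z",(260,60,400,180),5)
p=cast(c,321,120,98);print(p, cast(c,322,121.5,56), cast(c,321.5,86,30))
A=cast(c,197,66,12);B=cast(c,445,67,12);w=(B-A)[:2];print(np.arctan2(w[1],w[0])-np.pi/2,np.linalg.norm(w));w/=np.linalg.norm(w);print((A+B)/2+50*np.array([w[1],-w[0],0]))
```

```text
[485.60413364  80.68288557  98.        ] [490.16025798  82.31513721  56.        ] [459.96189936  76.36570475  30.        ]
0.1747020199654874 244.5209114079497
[491.19338835  81.25570483  12.        ]
```

View pics/w5z.png

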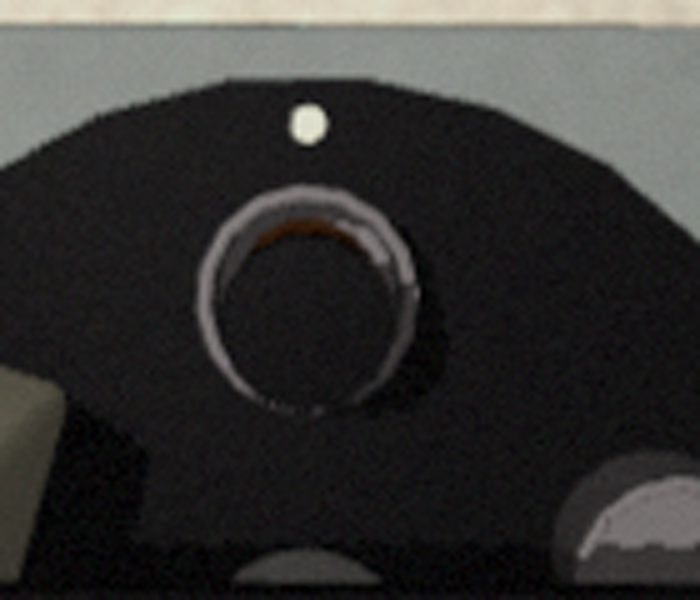

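Run:
```python
from h import *
c=camera("wrist")
print(cast(c,321.7,124.5,98), cast(c,321.4,119.6,56))
plan([491,82,226],W);plan([490,82,62],W)
```

```text
[489.23964193  81.86923151  98.        ] [488.92788119  81.5116127   56.        ]
tcp [543.68  92.44 226.16] offset [ 0.0001 -0.0009 -0.0537] rot [[-0.0003, 0.0003, 0.0001], [3.1413, 0.0001, -0.0005]]
tcp [543.68  92.44 226.16] offset [ 0.1641 -0.0007 -0.0547] rot [[-0.0003, 0.0003, 0.0001], [3.1413, 0.0001, -0.0005]]
```

Call:
arm_command --motion '[{"claw": 0.1, "offset": [0, -0.001, -0.03], "angular": [0, 0, 0]}, {"claw": 0.1, "offset": [0.02, -0.001, -0.054], "angular": [0, 0, 0]}, {"claw": 0.1, "offset": [0.05, -0.001, -0.054], "angular": [0, 0, 0]}, {"claw": 0.1, "offset": [0.08, -0.001, -0.054], "angular": [0, 0, 0]}, {"claw": 0.1, "offset": [0.1, -0.001, -0.054], "angular": [0, 0, 0]}]'

```text
t: 7.75
eef_pos: [489.9, 81.9, 124.4]
tool_rot: [0.704, -0.063, 0.705, 0.063]
force: [0.4, 0.6, 0.6]
opening: 47.2
```

Run:
```python
from h import *
s=status.observe();print(s["force"],s["opening"],s["eef_pos"])
c=camera("wrist");save(c,"w6")
plan([490,82,66],W)
```

```text
[0.3884976  0.58613528 0.58287721] 47.15069439812639 [489.91787523  81.90238924 124.41344421]
tcp [488.86  81.87 122.09] offset [ 0.0561 -0.0001  0.0014] rot [[-0.0002, -0.0044, -0.0008], [3.1414, -0.0013, 0.0069]]
```

View pics/w6.png

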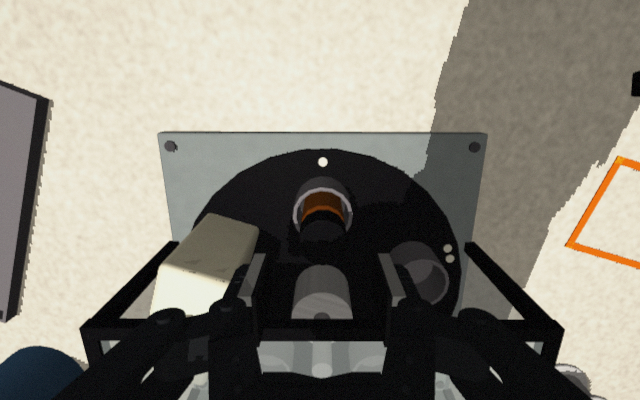

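Call:
arm_command --motion '[{"claw": 0.1, "offset": [0.02, 0, 0], "angular": [0, 0, 0]}, {"claw": 0.1, "offset": [0.04, 0, 0], "angular": [0, 0, 0]}, {"claw": 0.1, "offset": [0.058, 0, 0], "angular": [0, 0, 0]}, {"claw": 0.1, "offset": [0.058, 0, 0], "angular": [0, 0, 0]}, {"claw": 0.1, "offset": [0.058, 0, 0], "angular": [0, 0, 0]}]'

```text
t: 8.3
eef_pos: [490.4, 81.9, 68.8]
tool_rot: [0.704, -0.063, 0.704, 0.063]
force: [0.2, -0.2, 0.3]
opening: 46.8
```

Call:
arm_command --motion '[{"claw": -1, "offset": [0, 0, 0], "angular": [0, 0, 0]}, {"claw": -1, "offset": [0, 0, 0], "angular": [0, 0, 0]}, {"claw": -1, "offset": [0, 0, 0], "angular": [0, 0, 0]}, {"claw": -1, "offset": [0, 0, 0], "angular": [0, 0, 0]}, {"claw": -1, "offset": [0, 0, 0], "angular": [0, 0, 0]}]'

```text
t: 8.8
eef_pos: [490.6, 81.9, 69.4]
tool_rot: [0.705, -0.063, 0.704, 0.063]
force: [-0.3, 1.1, 5.6]
opening: 26.3
```

Run:
```python
from h import *
s=status.observe();print(s["force"],s["opening"],s["eef_pos"])
c=camera("wrist");save(c,"w7")
```

```text
[-0.28099043  1.09770382  5.62453073] 26.333515786588887 [490.61202043  81.9082423   69.43249234]
```

View pics/w7.png

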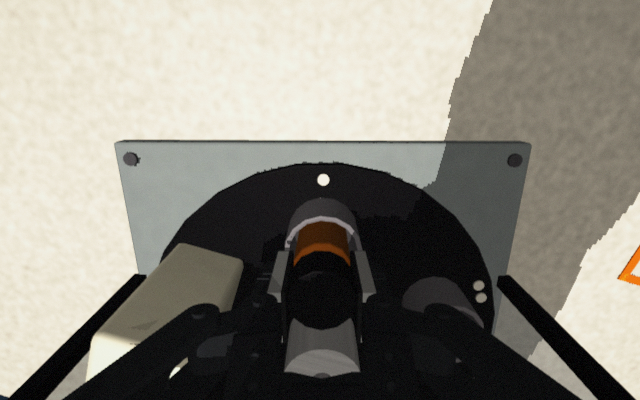

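Call:
arm_command --motion '[{"claw": -1, "offset": [-0.012, 0, 0], "angular": [0, 0, 0]}, {"claw": -1, "offset": [-0.03, 0, 0], "angular": [0, 0, 0]}, {"claw": -1, "offset": [-0.05, 0, 0], "angular": [0, 0, 0]}, {"claw": -1, "offset": [-0.07, 0, 0], "angular": [0, 0, 0]}, {"claw": -1, "offset": [-0.08, 0.0, 0], "angular": [0, 0, 0]}]'

```text
t: 9.35
eef_pos: [490.5, 81.9, 150.3]
tool_rot: [0.705, -0.063, 0.703, 0.063]
force: [0.3, -0.1, -1.0]
opening: 26.4
```

Call:
arm_command --motion '[{"claw": -1, "offset": [0, 0.02, 0], "angular": [0, 0, 0]}, {"claw": -1, "offset": [0, 0.055, 0], "angular": [0, 0, 0]}, {"claw": -1, "offset": [0, 0.09, 0], "angular": [0, 0, 0]}, {"claw": -1, "offset": [0, 0.125, 0.005], "angular": [0, 0, 0]}, {"claw": -1, "offset": [0, 0.16, 0.01], "angular": [0, 0, 0]}]'

```text
t: 9.85
eef_pos: [470.9, 242.5, 148.4]
tool_rot: [0.704, -0.063, 0.704, 0.063]
force: [0.8, -0.3, -0.6]
opening: 26.3
```

Call:
arm_command --motion '[{"claw": -1, "offset": [0, 0.03, 0.003], "angular": [0, 0, 0]}, {"claw": -1, "offset": [0, 0.06, 0.006], "angular": [0, 0, 0]}, {"claw": -1, "offset": [0, 0.085, 0.009], "angular": [0, 0, 0]}, {"claw": -1, "offset": [0, 0.1, 0.011], "angular": [0, 0, 0]}, {"claw": -1, "offset": [0, 0.105, 0.011], "angular": [0, 0, 0]}]'

```text
t: 10.35
eef_pos: [463.3, 347.3, 148.1]
tool_rot: [0.704, -0.063, 0.704, 0.063]
force: [0.1, -1.7, -1.2]
opening: 26.4
```

Run:
```python
from h import *
s=status.observe();print(s["force"],s["opening"],s["eef_pos"])
c=camera("wrist");save(c,"w8")
plan([464.3,346.5,43],W)
```

```text
[ 0.05501095 -1.71758616 -1.23888997] 26.442369652498783 [463.33244764 347.34842075 148.08547841]
tcp [463.24 347.1  148.11] offset [ 0.1051 -0.0008  0.001 ] rot [[0.0007, -0.0002, 0.0], [-3.1409, -0.0, -0.0004]]
```

View pics/w8.png

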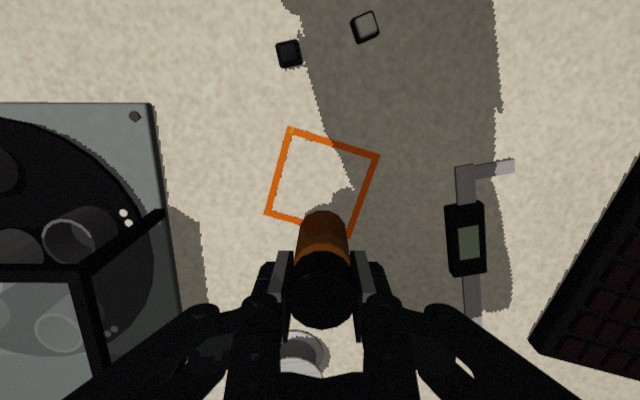

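Run:
```python
from h import *
c=camera("wrist")
p=cast(c,322.5,184,0);print(p);plan([*p[:2],43],W)
```

```text
[461.69917361 346.78446639   0.        ]
tcp [463.38 346.27 148.16] offset [ 0.1052  0.0008 -0.0015] rot [[0.0002, -0.0002, 0.0002], [-3.1414, -0.0003, -0.0004]]
```

Call:
arm_command --motion '[{"claw": -1, "offset": [0.03, 0, 0], "angular": [0, 0, 0]}, {"claw": -1, "offset": [0.06, 0, 0], "angular": [0, 0, 0]}, {"claw": -1, "offset": [0.08, 0, 0], "angular": [0, 0, 0]}, {"claw": -1, "offset": [0.09, 0, 0], "angular": [0, 0, 0]}, {"claw": -1, "offset": [0.097, 0, 0], "angular": [0, 0, 0]}]'

```text
t: 10.95
eef_pos: [463.6, 345.6, 51.0]
tool_rot: [0.704, -0.063, 0.704, 0.063]
force: [0.6, -0.9, 0.3]
opening: 26.4
```

Call:
arm_command --motion '[{"claw": -1, "offset": [0.003, 0, 0], "angular": [0, 0, 0]}, {"claw": -1, "offset": [0.006, 0, 0], "angular": [0, 0, 0]}, {"claw": -1, "offset": [0.008, 0, 0], "angular": [0, 0, 0]}, {"claw": -1, "offset": [0.008, 0, 0], "angular": [0, 0, 0]}, {"claw": -1, "offset": [0.008, 0, 0], "angular": [0, 0, 0]}]'

```text
t: 11.45
eef_pos: [463.6, 346.5, 43.6]
tool_rot: [0.704, -0.063, 0.704, 0.063]
force: [1.2, 0.2, -1.3]
opening: 26.8
```

Call:
arm_command --motion '[{"claw": -1, "offset": [0.001, 0, 0], "angular": [0, 0, 0]}, {"claw": -1, "offset": [0.002, 0, 0], "angular": [0, 0, 0]}, {"claw": -1, "offset": [0.003, 0, 0], "angular": [0, 0, 0]}, {"claw": -1, "offset": [0.003, 0, 0], "angular": [0, 0, 0]}, {"claw": -1, "offset": [0.003, 0, 0], "angular": [0, 0, 0]}]'

```text
t: 11.95
eef_pos: [463.8, 346.6, 41.4]
tool_rot: [0.705, -0.063, 0.704, 0.063]
force: [-3.0, -2.3, 16.1]
opening: 26.5
```

Call:
arm_command --motion '[{"claw": 0, "offset": [0, 0, 0], "angular": [0, 0, 0]}, {"claw": 0.3, "offset": [0, 0, 0], "angular": [0, 0, 0]}, {"claw": 0.6, "offset": [0, 0, 0], "angular": [0, 0, 0]}, {"claw": 0.6, "offset": [-0.015, 0, 0], "angular": [0, 0, 0]}, {"claw": 0.6, "offset": [-0.05, 0, 0], "angular": [0, 0, 0]}]'

```text
t: 12.45
eef_pos: [462.0, 345.6, 88.5]
tool_rot: [0.703, -0.064, 0.706, 0.062]
force: [-0.4, -0.1, 0.5]
opening: 68.3
```

Call:
arm_command --motion '[{"claw": 1, "offset": [-0.05, 0, 0], "angular": [0, 0, 0]}, {"claw": 1, "offset": [-0.1, 0, 0], "angular": [0, 0, 0]}, {"claw": 1, "offset": [-0.14, 0, 0], "angular": [0, 0, 0]}, {"claw": 1, "offset": [-0.14, 0, 0.0], "angular": [0, 0, 0]}, {"claw": 1, "offset": [-0.14, 0, 0], "angular": [0, 0, 0]}]'

```text
t: 12.95
eef_pos: [463.7, 346.5, 230.7]
tool_rot: [0.705, -0.063, 0.704, 0.063]
force: [-0.3, 0.5, -0.9]
opening: 85.5
```

Run:
```python
from h import *
s=status.observe();print(s["force"],s["opening"],s["eef_pos"])
c=camera("wrist");save(c,"w9")
plan([653,111,235],W)
```

```text
[-0.34542805  0.49443603 -0.86932441] 85.50984647780606 [463.73751968 346.53180699 230.65208625]
tcp [463.28 346.26 229.59] offset [-0.0055 -0.2652  0.145 ] rot [[-0.0002, -0.0007, 0.0002], [3.1414, 0.0004, 0.0011]]
```

View pics/w9.png

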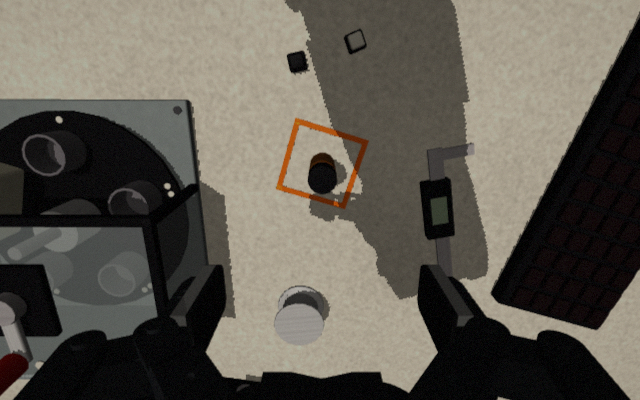

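Call:
arm_command --motion '[{"claw": 1, "offset": [0, -0.035, 0.02], "angular": [0, 0, 0]}, {"claw": 1, "offset": [0, -0.07, 0.04], "angular": [0, 0, 0]}, {"claw": 1, "offset": [0, -0.105, 0.06], "angular": [0, 0, 0]}, {"claw": 1, "offset": [0, -0.14, 0.08], "angular": [0, 0, 0]}, {"claw": 1, "offset": [0, -0.175, 0.1], "angular": [0, 0, 0]}]'

```text
t: 13.5
eef_pos: [593.2, 190.3, 228.6]
tool_rot: [0.703, -0.063, 0.705, 0.063]
force: [-0.3, 1.0, 0.3]
opening: 85.7
```

Call:
arm_command --motion '[{"claw": 1, "offset": [0, -0.035, 0.015], "angular": [0, 0, 0]}, {"claw": 1, "offset": [0, -0.07, 0.03], "angular": [0, 0, 0]}, {"claw": 1, "offset": [0, -0.09, 0.044], "angular": [0, 0, 0]}, {"claw": 1, "offset": [0, -0.09, 0.044], "angular": [0, 0, 0]}, {"claw": 1, "offset": [0, -0.09, 0.044], "angular": [0, 0, 0]}]'

```text
t: 14.0
eef_pos: [651.7, 110.9, 228.6]
tool_rot: [0.703, -0.063, 0.705, 0.063]
force: [0.2, 0.5, -0.5]
opening: 85.3
```

Run:
```python
from h import *
plan([651.6,111.8,148],W)
```

```text
tcp [651.66 110.9  228.62] offset [0.0806 0.0009 0.0003] rot [[-0.001, -0.0027, -0.0005], [3.1406, -0.0008, 0.0043]]
```

Call:
arm_command --motion '[{"claw": 1, "offset": [0.03, 0.001, 0], "angular": [0, 0, 0]}, {"claw": 1, "offset": [0.06, 0.001, 0], "angular": [0, 0, 0]}, {"claw": 1, "offset": [0.08, 0.001, 0], "angular": [0, 0, 0]}, {"claw": 0, "offset": [0.08, 0.001, 0], "angular": [0, 0, 0]}, {"claw": -1, "offset": [0.08, 0.001, 0], "angular": [0, 0, 0]}]'

```text
t: 14.5
eef_pos: [651.4, 112.9, 150.7]
tool_rot: [0.704, -0.063, 0.704, 0.063]
force: [0.5, 0.5, 0.3]
opening: 58.9
```

Call:
arm_command --motion '[{"claw": -1, "offset": [0, 0, 0], "angular": [0, 0, 0]}, {"claw": -1, "offset": [0, 0, 0], "angular": [0, 0, 0]}, {"claw": -1, "offset": [0, 0, 0], "angular": [0, 0, 0]}, {"claw": -1, "offset": [0, 0, 0], "angular": [0, 0, 0]}, {"claw": -1, "offset": [0, 0, 0], "angular": [0, 0, 0]}]'

```text
t: 15.0
eef_pos: [652.4, 112.2, 151.4]
tool_rot: [0.705, -0.063, 0.704, 0.063]
force: [0.1, 1.6, 6.1]
opening: 20.7
```

Call:
arm_command --motion '[{"claw": -1, "offset": [0, -0.0155, -0.0025], "angular": [0, 0, 0]}, {"claw": -1, "offset": [0, -0.0294, -0.0095], "angular": [0, 0, 0]}, {"claw": -1, "offset": [0, -0.0405, -0.0206], "angular": [0, 0, 0]}, {"claw": -1, "offset": [0, -0.0475, -0.0345], "angular": [0, 0, 0]}, {"claw": -1, "offset": [0, -0.05, -0.05], "angular": [0, 0, 0]}]'

```text
t: 15.5
eef_pos: [612.4, 52.9, 151.4]
tool_rot: [0.705, -0.063, 0.703, 0.062]
force: [0.8, 5.7, 6.3]
opening: 20.1
```

Call:
arm_command --motion '[{"claw": -1, "offset": [0, 0.0025, -0.0155], "angular": [0, 0, 0]}, {"claw": -1, "offset": [0, 0.0095, -0.0294], "angular": [0, 0, 0]}, {"claw": -1, "offset": [0, 0.0206, -0.0405], "angular": [0, 0, 0]}, {"claw": -1, "offset": [0, 0.0345, -0.0475], "angular": [0, 0, 0]}, {"claw": -1, "offset": [0, 0.05, -0.05], "angular": [0, 0, 0]}]'

```text
t: 16.0
eef_pos: [553.6, 94.1, 151.4]
tool_rot: [0.705, -0.063, 0.704, 0.062]
force: [9.8, -0.2, 3.5]
opening: 20.3
```

Call:
arm_command --motion '[{"claw": -1, "offset": [0, 0.0155, 0.0025], "angular": [0, 0, 0]}, {"claw": -1, "offset": [0, 0.0294, 0.0095], "angular": [0, 0, 0]}, {"claw": -1, "offset": [0, 0.0405, 0.0206], "angular": [0, 0, 0]}, {"claw": -1, "offset": [0, 0.0475, 0.0345], "angular": [0, 0, 0]}, {"claw": -1, "offset": [0, 0.05, 0.05], "angular": [0, 0, 0]}]'

```text
t: 16.5
eef_pos: [594.9, 152.2, 151.1]
tool_rot: [0.705, -0.064, 0.704, 0.062]
force: [1.3, -15.9, 8.2]
opening: 20.1
```

Call:
arm_command --motion '[{"claw": -1, "offset": [0, -0.0025, 0.0155], "angular": [0, 0, 0]}, {"claw": -1, "offset": [0, -0.0095, 0.0294], "angular": [0, 0, 0]}, {"claw": -1, "offset": [0, -0.0206, 0.0405], "angular": [0, 0, 0]}, {"claw": -1, "offset": [0, -0.0345, 0.0475], "angular": [0, 0, 0]}, {"claw": -1, "offset": [0, -0.05, 0.05], "angular": [0, 0, 0]}]'

```text
t: 17.0
eef_pos: [652.7, 112.3, 151.1]
tool_rot: [0.705, -0.063, 0.704, 0.063]
force: [-8.2, 0.7, 10.5]
opening: 20.2
```

Run:
```python
from h import *
s=status.observe();print(s["force"],s["opening"],s["eef_pos"])
c=camera("wrist");save(c,"w10")
```

```text
[-8.18450638  0.69966145 10.47613865] 20.22519330224113 [652.74251749 112.2506997  151.14961132]
```

View pics/w10.png

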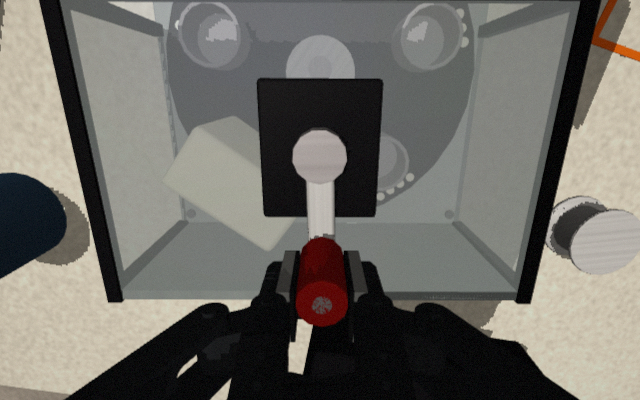

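Turn 2 is done: the block moved to the back left, and the handle is at the index dot. Third turn next.

Call:
arm_command --motion '[{"claw": -1, "offset": [0, -0.0155, -0.0025], "angular": [0, 0, 0]}, {"claw": -1, "offset": [0, -0.0294, -0.0095], "angular": [0, 0, 0]}, {"claw": -1, "offset": [0, -0.0405, -0.0206], "angular": [0, 0, 0]}, {"claw": -1, "offset": [0, -0.0475, -0.0345], "angular": [0, 0, 0]}, {"claw": -1, "offset": [0, -0.05, -0.05], "angular": [0, 0, 0]}]'

```text
t: 17.55
eef_pos: [612.8, 53.1, 151.4]
tool_rot: [0.705, -0.063, 0.703, 0.062]
force: [0.8, 3.1, 7.2]
opening: 20.3
```

Call:
arm_command --motion '[{"claw": -1, "offset": [0, 0.0025, -0.0155], "angular": [0, 0, 0]}, {"claw": -1, "offset": [0, 0.0095, -0.0294], "angular": [0, 0, 0]}, {"claw": -1, "offset": [0, 0.0206, -0.0405], "angular": [0, 0, 0]}, {"claw": -1, "offset": [0, 0.0345, -0.0475], "angular": [0, 0, 0]}, {"claw": -1, "offset": [0, 0.05, -0.05], "angular": [0, 0, 0]}]'

```text
t: 18.05
eef_pos: [553.6, 94.4, 151.3]
tool_rot: [0.705, -0.063, 0.704, 0.062]
force: [9.0, -0.2, 5.9]
opening: 20.6
```

Call:
arm_command --motion '[{"claw": -1, "offset": [0, 0.0155, 0.0025], "angular": [0, 0, 0]}, {"claw": -1, "offset": [0, 0.0294, 0.0095], "angular": [0, 0, 0]}, {"claw": -1, "offset": [0, 0.0405, 0.0206], "angular": [0, 0, 0]}, {"claw": -1, "offset": [0, 0.0475, 0.0345], "angular": [0, 0, 0]}, {"claw": -1, "offset": [0, 0.05, 0.05], "angular": [0, 0, 0]}]'

```text
t: 18.55
eef_pos: [594.9, 152.2, 151.2]
tool_rot: [0.705, -0.064, 0.704, 0.062]
force: [0.6, -17.3, 9.0]
opening: 19.9
```

Call:
arm_command --motion '[{"claw": -1, "offset": [0, -0.0025, 0.0155], "angular": [0, 0, 0]}, {"claw": -1, "offset": [0, -0.0095, 0.0294], "angular": [0, 0, 0]}, {"claw": -1, "offset": [0, -0.0206, 0.0405], "angular": [0, 0, 0]}, {"claw": -1, "offset": [0, -0.0345, 0.0475], "angular": [0, 0, 0]}, {"claw": -1, "offset": [0, -0.05, 0.05], "angular": [0, 0, 0]}]'

```text
t: 19.05
eef_pos: [652.8, 112.2, 151.1]
tool_rot: [0.705, -0.063, 0.704, 0.063]
force: [-6.9, 1.2, 10.4]
opening: 20.2
```

Call:
arm_command --motion '[{"claw": -1, "offset": [0, 0, 0], "angular": [0, 0, 0]}, {"claw": -1, "offset": [0, 0, 0], "angular": [0, 0, 0]}, {"claw": 0.5, "offset": [0, 0, 0], "angular": [0, 0, 0]}, {"claw": 1, "offset": [0, 0, 0], "angular": [0, 0, 0]}, {"claw": 1, "offset": [0, 0, 0], "angular": [0, 0, 0]}]'

```text
t: 19.55
eef_pos: [651.8, 112.3, 150.0]
tool_rot: [0.704, -0.063, 0.705, 0.063]
force: [0.0, -1.0, 0.4]
opening: 63.3
```

Call:
arm_command --motion '[{"claw": 1, "offset": [-0.03, 0, 0], "angular": [0, 0, 0]}, {"claw": 1, "offset": [-0.07, 0, 0], "angular": [0, 0, 0]}, {"claw": 1, "offset": [-0.08, 0, -0.03], "angular": [0, 0, 0]}, {"claw": 1, "offset": [-0.08, 0, -0.07], "angular": [0, 0, 0]}, {"claw": 1, "offset": [-0.08, 0, -0.11], "angular": [0, 0, 0]}]'

```text
t: 20.05
eef_pos: [542.6, 92.5, 230.1]
tool_rot: [0.704, -0.063, 0.704, 0.063]
force: [0.1, -0.2, 0.6]
opening: 85.5
```

Run:
```python
from h import *
s=status.observe();print(s["force"],s["opening"],s["eef_pos"])
c=camera("wrist");save(c,"w11")
c=camera("top");save(c,"t11",(180,130,460,310),2.8)
for k in ("red","blue"):
    for b in blobs(c,k,(350,170,430,250)): print(k,b,cast(c,*b[0],73))
plan([490,82,226],W)
```

```text
[ 0.07339523 -0.20656816  0.58225635] 85.497004296496 [542.59586909  92.4973275  230.13497466]
red ([403.89, 200.8], [400, 197, 9, 9, 65]) [ 562.64068032 -300.41928445   73.        ]
blue ([399.56, 225.33], [396, 222, 8, 8, 57]) [ 484.88448127 -284.44355308   73.        ]
tcp [539.15  92.37 230.59] offset [ 0.0047 -0.0015 -0.0502] rot [[-0.0001, -0.0023, -0.0003], [3.1415, -0.0005, 0.0036]]
```

View pics/w11.png

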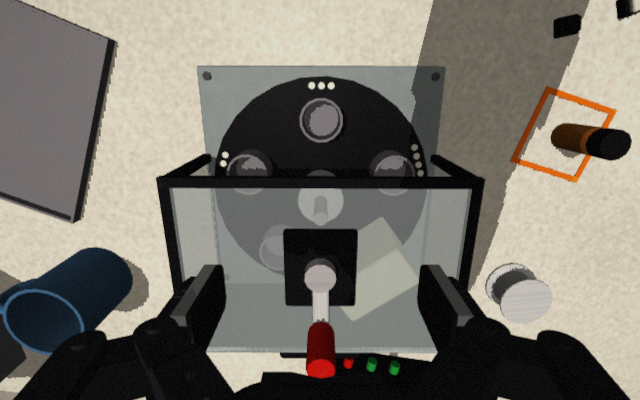

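View pics/t11.png

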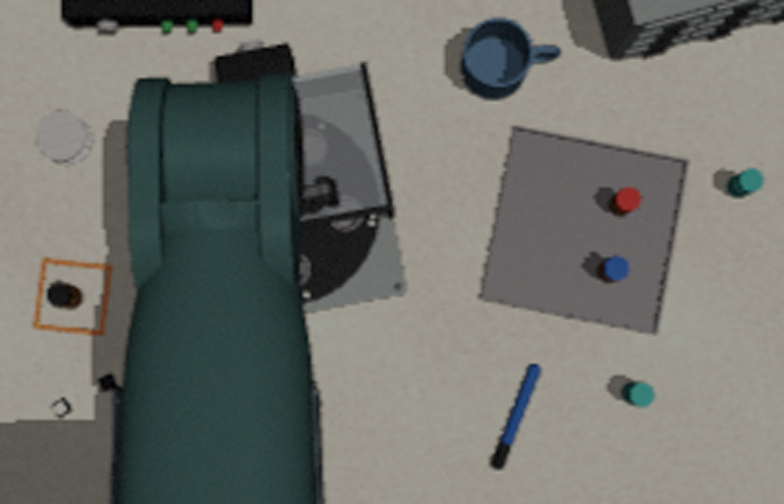

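Call:
arm_command --motion '[{"claw": 1, "offset": [0, -0.035, -0.008], "angular": [0, 0, 0]}, {"claw": 1, "offset": [0, -0.075, -0.016], "angular": [0, 0, 0]}, {"claw": 1, "offset": [0, -0.115, -0.024], "angular": [0, 0, 0]}, {"claw": 1, "offset": [0, -0.155, -0.032], "angular": [0, 0, 0]}, {"claw": 1, "offset": [0, -0.195, -0.04], "angular": [0, 0, 0]}]'

```text
t: 20.65
eef_pos: [538.9, -108.0, 230.3]
tool_rot: [0.704, -0.063, 0.704, 0.063]
force: [0.7, 0.1, -0.5]
opening: 85.5
```

Call:
arm_command --motion '[{"claw": 1, "offset": [0, -0.04, -0.008], "angular": [0, 0, 0]}, {"claw": 1, "offset": [0, -0.08, -0.016], "angular": [0, 0, 0]}, {"claw": 1, "offset": [0, -0.12, -0.024], "angular": [0, 0, 0]}, {"claw": 1, "offset": [0, -0.15, -0.03], "angular": [0, 0, 0]}, {"claw": 1, "offset": [0, -0.165, -0.031], "angular": [0, 0, 0]}]'

```text
t: 21.15
eef_pos: [537.6, -276.8, 229.8]
tool_rot: [0.704, -0.062, 0.705, 0.062]
force: [0.2, -0.1, 0.3]
opening: 85.3
```

Call:
arm_command --motion '[{"claw": 1, "offset": [0, 0, 0], "angular": [0, 0, 0]}, {"claw": 1, "offset": [0, 0, 0], "angular": [0, 0, 0]}, {"claw": 1, "offset": [0, 0, 0], "angular": [0, 0, 0]}, {"claw": 1, "offset": [0, 0, 0], "angular": [0, 0, 0]}, {"claw": 1, "offset": [0, 0, 0], "angular": [0, 0, 0]}]'

```text
t: 21.65
eef_pos: [537.8, -273.5, 230.5]
tool_rot: [0.704, -0.063, 0.704, 0.063]
force: [0.9, -0.1, 0.4]
opening: 85.4
```

Run:
```python
from h import *
s=status.observe();print(s["opening"],s["eef_pos"],s["joint_pos"])
c=camera("wrist");save(c,"w12")
for k in ("red","blue"):
    for b in blobs(c,k): print(k,b,cast(c,*b[0],73))
```

```text
85.36523634175684 [ 537.77182677 -273.54161824  230.51297142] [-6.05574724e-01  4.00513263e-01  1.57452367e-01  1.32751128e+00
  6.75281867e-05 -7.84725943e-01]
red ([59.04, 39.86], [41, 0, 35, 85, 1932]) [ 458.08792935 -505.21174995   73.        ]
red ([287.18, 200.98], [273, 187, 30, 29, 654]) [ 560.97624422 -302.95857601   73.        ]
blue ([434.93, 8.39], [425, 0, 24, 20, 315]) [ 381.97852453 -211.94376469   73.        ]
blue ([318.33, 120.6], [303, 105, 32, 32, 800]) [ 483.37467607 -287.1717335    73.        ]
blue ([346.59, 329.92], [338, 327, 18, 7, 75]) [ 693.56677722 -218.81130713   73.        ]
blue ([344.35, 360.94], [327, 347, 33, 21, 172]) [ 734.67627291 -212.88170461   73.        ]
blue ([394.86, 354.98], [363, 347, 68, 25, 235]) [ 716.5900839  -159.74143843   73.        ]
```

View pics/w12.png

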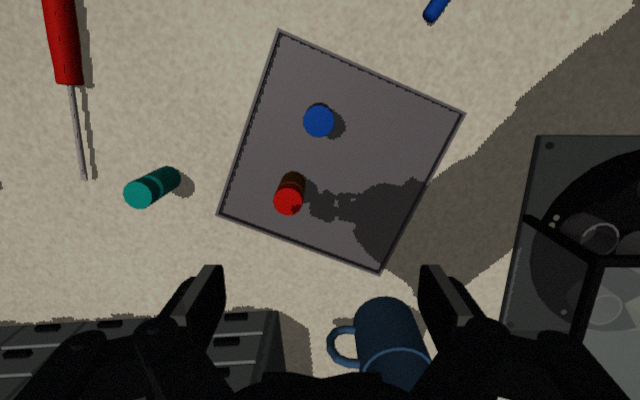

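Call:
arm_command --motion '[{"claw": 0.3, "offset": [0.0, -0.0035, -0.03], "angular": [0, 0, 0]}, {"claw": 0.3, "offset": [0.03, -0.0035, -0.0555], "angular": [0, 0, 0]}, {"claw": 0.3, "offset": [0.065, -0.0035, -0.0555], "angular": [0, 0, 0]}, {"claw": 0.3, "offset": [0.1, -0.0035, -0.0555], "angular": [0, 0, 0]}, {"claw": 0.3, "offset": [0.12, -0.0035, -0.0555], "angular": [0, 0, 0]}]'

```text
t: 22.2
eef_pos: [482.7, -286.8, 108.2]
tool_rot: [0.704, -0.062, 0.705, 0.063]
force: [0.8, -0.7, 0.2]
opening: 55.4
```

Run:
```python
from h import *
s=status.observe();print(s["opening"],s["eef_pos"],s["joint_pos"])
c=camera("wrist");save(c,"w13")
plan([483.8,-286.8,44.5],W)
```

```text
55.41142997608422 [ 482.66800289 -286.77959698  108.16687377] [-6.81267621e-01  3.90525271e-01 -2.01844610e-01  9.80423566e-01
  3.69575413e-05 -8.59385038e-01]
tcp [ 482.02 -286.19  106.  ] offset [ 0.0615 -0.0011  0.0018] rot [[-0.0002, -0.0032, -0.0037], [3.1414, -0.0059, 0.005]]
```

View pics/w13.png

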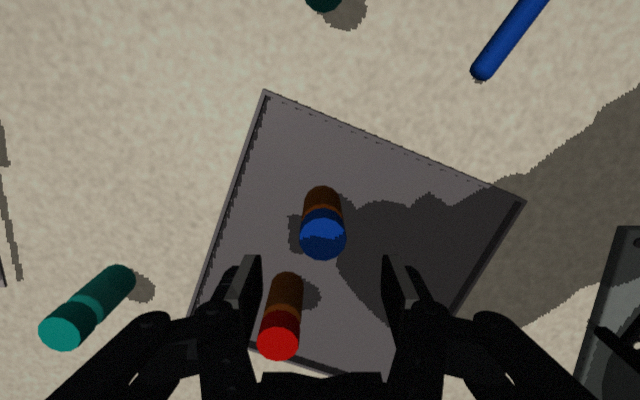

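Call:
arm_command --motion '[{"claw": 0.3, "offset": [0.025, 0, 0.0], "angular": [0, 0, 0]}, {"claw": 0.3, "offset": [0.05, 0, 0], "angular": [0, 0, 0]}, {"claw": 0.3, "offset": [0.066, 0, 0], "angular": [0, 0, 0]}, {"claw": 0.3, "offset": [0.066, 0, 0], "angular": [0, 0, 0]}, {"claw": -1, "offset": [0.066, 0, 0], "angular": [0, 0, 0]}]'

```text
t: 22.75
eef_pos: [484.0, -287.7, 45.2]
tool_rot: [0.704, -0.063, 0.704, 0.063]
force: [0.7, -0.5, -0.1]
opening: 42.7
```

Call:
arm_command --motion '[{"claw": -1, "offset": [0, 0, 0], "angular": [0, 0, 0]}, {"claw": -1, "offset": [0, 0, 0], "angular": [0, 0, 0]}, {"claw": -1, "offset": [0, 0, 0], "angular": [0, 0, 0]}, {"claw": -1, "offset": [0, 0, 0], "angular": [0, 0, 0]}, {"claw": -1, "offset": [0, 0, 0], "angular": [0, 0, 0]}]'

```text
t: 23.25
eef_pos: [484.3, -288.0, 45.7]
tool_rot: [0.705, -0.063, 0.704, 0.062]
force: [-0.4, 2.1, 6.3]
opening: 26.4
```

Call:
arm_command --motion '[{"claw": -1, "offset": [-0.015, 0, 0], "angular": [0, 0, 0]}, {"claw": -1, "offset": [-0.04, 0, 0], "angular": [0, 0, 0]}, {"claw": -1, "offset": [-0.07, 0, 0], "angular": [0, 0, 0]}, {"claw": -1, "offset": [-0.1, 0, 0], "angular": [0, 0, 0]}, {"claw": -1, "offset": [-0.12, 0, 0], "angular": [0, 0, 0]}]'

```text
t: 23.75
eef_pos: [484.1, -287.9, 167.2]
tool_rot: [0.705, -0.064, 0.704, 0.062]
force: [0.4, -0.4, -0.5]
opening: 26.1
```

Run:
```python
from h import *
s=status.observe();print(s["opening"],s["eef_pos"],s["joint_pos"])
c=camera("wrist");save(c,"w14")
plan([490.3,82,150],W)
```

```text
26.111532024972576 [ 484.08441218 -287.94244701  167.23524195] [-6.81242977e-01  3.52234366e-01 -9.27289678e-02  1.12294034e+00
 -5.05561545e-05 -8.59464452e-01]
tcp [ 484.85 -288.52  169.68] offset [0.0183 0.3638 0.071 ] rot [[-0.0002, 0.0039, 0.0046], [3.1414, 0.0072, -0.0061]]
```

View pics/w14.png

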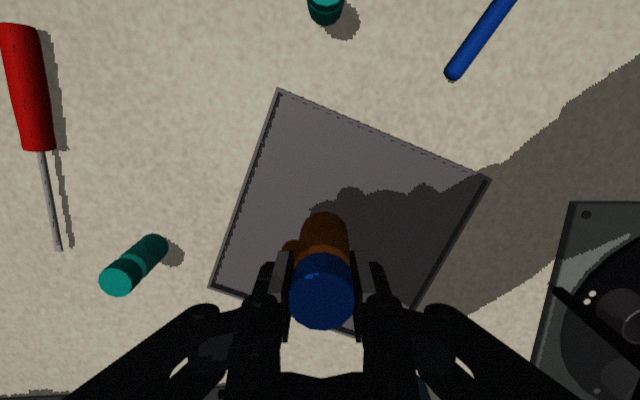

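Call:
arm_command --motion '[{"claw": -1, "offset": [0, 0.03, 0.006], "angular": [0, 0, 0]}, {"claw": -1, "offset": [0, 0.07, 0.013], "angular": [0, 0, 0]}, {"claw": -1, "offset": [0, 0.11, 0.021], "angular": [0, 0, 0]}, {"claw": -1, "offset": [0, 0.15, 0.029], "angular": [0, 0, 0]}, {"claw": -1, "offset": [0, 0.19, 0.037], "angular": [0, 0, 0]}]'

```text
t: 24.3
eef_pos: [486.2, -92.6, 164.8]
tool_rot: [0.705, -0.063, 0.704, 0.063]
force: [-0.1, -0.2, -0.3]
opening: 26.6
```

Call:
arm_command --motion '[{"claw": -1, "offset": [0, 0.04, 0.008], "angular": [0, 0, 0]}, {"claw": -1, "offset": [0, 0.08, 0.016], "angular": [0, 0, 0]}, {"claw": -1, "offset": [0, 0.12, 0.024], "angular": [0, 0, 0]}, {"claw": -1, "offset": [0, 0.15, 0.03], "angular": [0, 0, 0]}, {"claw": -1, "offset": [0, 0.173, 0.034], "angular": [0, 0, 0]}]'

```text
t: 24.8
eef_pos: [489.1, 84.2, 164.8]
tool_rot: [0.705, -0.063, 0.704, 0.063]
force: [1.0, 0.1, -1.0]
opening: 26.6
```

Call:
arm_command --motion '[{"claw": -1, "offset": [0.01, 0, 0], "angular": [0, 0, 0]}, {"claw": -1, "offset": [0.019, 0, 0], "angular": [0, 0, 0]}, {"claw": -1, "offset": [0.019, 0, 0], "angular": [0, 0, 0]}, {"claw": -1, "offset": [0.019, 0, 0], "angular": [0, 0, 0]}, {"claw": -1, "offset": [0.019, 0, 0], "angular": [0, 0, 0]}]'

```text
t: 25.3
eef_pos: [489.4, 81.6, 145.5]
tool_rot: [0.704, -0.063, 0.704, 0.063]
force: [1.1, -0.2, 0.4]
opening: 26.3
```

Run:
```python
from h import *
s=status.observe();print(s["opening"],s["eef_pos"],s["joint_pos"])
c=camera("wrist");save(c,"w15")
plan([490.3,82,70],W)
```

```text
26.297927143387465 [489.38162693  81.61222081 145.5312635 ] [ 8.86441476e-04  2.57912291e-01 -2.96543416e-01  1.01603858e+00
 -7.57246035e-05 -1.76232007e-01]
tcp [489.39  81.69 145.56] offset [0.0756 0.0001 0.0009] rot [[-0.0012, 0.0004, 0.0001], [3.1404, 0.0002, -0.0006]]
```

View pics/w15.png

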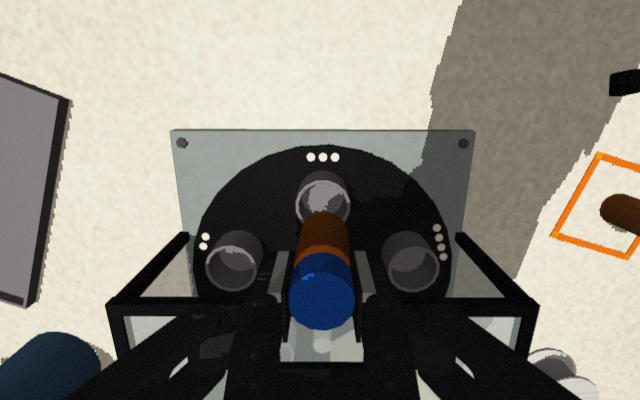

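Call:
arm_command --motion '[{"claw": -1, "offset": [0.015, 0, 0.001], "angular": [0, 0, 0]}, {"claw": -1, "offset": [0.03, 0, 0.001], "angular": [0, 0, 0]}, {"claw": -1, "offset": [0.04, 0, 0.001], "angular": [0, 0, 0]}, {"claw": -1, "offset": [0.048, 0, 0.001], "angular": [0, 0, 0]}, {"claw": -1, "offset": [0.055, 0, 0.001], "angular": [0, 0, 0]}]'

```text
t: 25.85
eef_pos: [490.3, 82.3, 90.0]
tool_rot: [0.704, -0.063, 0.704, 0.063]
force: [0.7, 1.1, -0.5]
opening: 26.7
```

Run:
```python
from h import *
s=status.observe();print(s["opening"],s["eef_pos"],s["force"],s["wrist_torque"])
c=camera("wrist");save(c,"w16")
```

```text
26.6864707371838 [490.30961464  82.29579689  89.99288966] [ 0.66711631  1.11881793 -0.54428784] [ 0.02272218  0.02551024 -0.04782195]
```

View pics/w16.png

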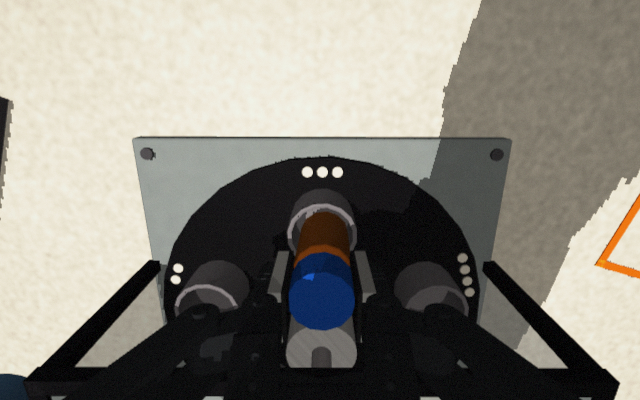

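In the pocket, with no contact. Continuing down.

Call:
arm_command --motion '[{"claw": -1, "offset": [0.006, 0, 0], "angular": [0, 0, 0]}, {"claw": -1, "offset": [0.012, 0, 0], "angular": [0, 0, 0]}, {"claw": -1, "offset": [0.016, 0, 0], "angular": [0, 0, 0]}, {"claw": -1, "offset": [0.018, 0, 0], "angular": [0, 0, 0]}, {"claw": -1, "offset": [0.019, 0, 0], "angular": [0, 0, 0]}]'

```text
t: 26.4
eef_pos: [490.1, 82.4, 71.2]
tool_rot: [0.704, -0.063, 0.704, 0.063]
force: [0.0, -0.3, -0.5]
opening: 26.4
```

Call:
arm_command --motion '[{"claw": -1, "offset": [0.001, 0, 0], "angular": [0, 0, 0]}, {"claw": -1, "offset": [0.001, 0, 0], "angular": [0, 0, 0]}, {"claw": -1, "offset": [0.001, 0, 0], "angular": [0, 0, 0]}, {"claw": -1, "offset": [0.001, 0, 0], "angular": [0, 0, 0]}, {"claw": -1, "offset": [0.001, 0, 0], "angular": [0, 0, 0]}]'

```text
t: 26.9
eef_pos: [490.4, 82.5, 70.7]
tool_rot: [0.705, -0.063, 0.704, 0.063]
force: [-1.5, 0.8, 6.6]
opening: 26.2
```

Call:
arm_command --motion '[{"claw": -0.1, "offset": [0, 0, 0], "angular": [0, 0, 0]}, {"claw": 0.1, "offset": [0, 0, 0], "angular": [0, 0, 0]}, {"claw": 0.1, "offset": [0, 0, 0], "angular": [0, 0, 0]}, {"claw": 0.1, "offset": [0, 0, 0], "angular": [0, 0, 0]}, {"claw": 0.1, "offset": [-0.02, 0, 0], "angular": [0, 0, 0]}]'

```text
t: 27.4
eef_pos: [488.8, 82.4, 88.8]
tool_rot: [0.703, -0.063, 0.706, 0.063]
force: [-0.4, 0.5, -0.5]
opening: 47.1
```

Call:
arm_command --motion '[{"claw": 0.1, "offset": [-0.04, 0, 0], "angular": [0, 0, 0]}, {"claw": 0.5, "offset": [-0.08, 0, 0], "angular": [0, 0, 0]}, {"claw": 1, "offset": [-0.12, 0, 0], "angular": [0, 0, 0]}, {"claw": 1, "offset": [-0.14, 0, 0.02], "angular": [0, 0, 0]}, {"claw": 1, "offset": [-0.14, 0, 0.05], "angular": [0, 0, 0]}]'

```text
t: 27.9
eef_pos: [540.4, 91.4, 233.9]
tool_rot: [0.706, -0.063, 0.702, 0.063]
force: [1.4, -0.3, 0.4]
opening: 85.4
```

Run:
```python
from h import *
s=status.observe();print(s["opening"],s["eef_pos"],s["joint_pos"])
c=camera("wrist");save(c,"w17")
plan([651.8,112,230],W)
```

```text
85.36227159216413 [540.38077424  91.36447077 233.89917014] [ 1.88035136e-02  2.98451063e-01  9.62626633e-03  1.27680926e+00
 -4.25191509e-05 -1.59252598e-01]
tcp [544.15  91.78 231.4 ] offset [0.0019 0.0009 0.1095] rot [[-0.0005, 0.0043, 0.0005], [3.141, 0.0008, -0.0068]]
```

View pics/w17.png

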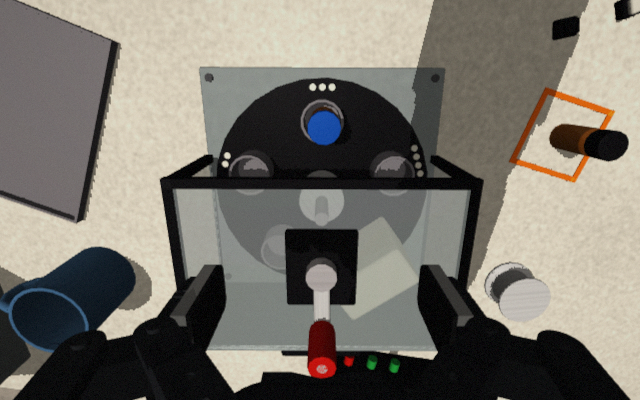

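Call:
arm_command --motion '[{"claw": 1, "offset": [0, 0.001, 0.04], "angular": [0, 0, 0]}, {"claw": 1, "offset": [0, 0.001, 0.08], "angular": [0, 0, 0]}, {"claw": 1, "offset": [0, 0.001, 0.111], "angular": [0, 0, 0]}, {"claw": 1, "offset": [0.0, 0.001, 0.111], "angular": [0, 0, 0]}, {"claw": 1, "offset": [0, 0.001, 0.111], "angular": [0, 0, 0]}]'

```text
t: 28.45
eef_pos: [648.5, 112.0, 229.4]
tool_rot: [0.704, -0.063, 0.705, 0.063]
force: [-0.6, 1.0, 0.1]
opening: 85.0
```

Call:
arm_command --motion '[{"claw": 1, "offset": [0.03, 0, 0], "angular": [0, 0, 0]}, {"claw": 1, "offset": [0.06, 0, 0], "angular": [0, 0, 0]}, {"claw": 1, "offset": [0.081, 0, 0], "angular": [0, 0, 0]}, {"claw": 0, "offset": [0.081, 0, 0], "angular": [0, 0, 0]}, {"claw": -1, "offset": [0.081, 0, 0], "angular": [0, 0, 0]}]'

```text
t: 28.95
eef_pos: [647.9, 111.8, 150.4]
tool_rot: [0.704, -0.063, 0.704, 0.063]
force: [0.9, -0.2, 1.9]
opening: 59.0
```

Call:
arm_command --motion '[{"claw": -1, "offset": [0, 0, 0], "angular": [0, 0, 0]}, {"claw": -1, "offset": [0, 0, 0], "angular": [0, 0, 0]}, {"claw": -1, "offset": [0, 0, 0], "angular": [0, 0, 0]}, {"claw": -1, "offset": [0, 0, 0], "angular": [0, 0, 0]}, {"claw": -1, "offset": [0, 0, 0], "angular": [0, 0, 0]}]'

```text
t: 29.45
eef_pos: [648.9, 112.0, 150.5]
tool_rot: [0.705, -0.063, 0.704, 0.063]
force: [-0.3, -0.1, 6.2]
opening: 20.3
```

Run:
```python
from h import *
s=status.observe();print(s["opening"],s["eef_pos"],s["force"])
c=camera("wrist");save(c,"w18")
```

```text
20.261783626513576 [648.94889665 111.9565942  150.45898112] [-0.34267727 -0.09362738  6.24262897]
```

View pics/w18.png

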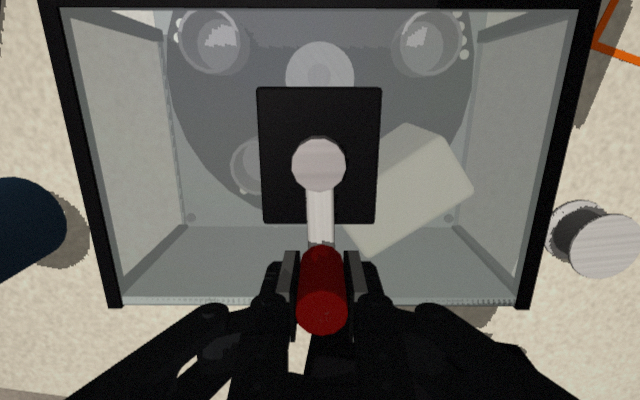

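Call:
arm_command --motion '[{"claw": -1, "offset": [0, -0.0155, -0.0025], "angular": [0, 0, 0]}, {"claw": -1, "offset": [0, -0.0294, -0.0095], "angular": [0, 0, 0]}, {"claw": -1, "offset": [0, -0.0405, -0.0206], "angular": [0, 0, 0]}, {"claw": -1, "offset": [0, -0.0475, -0.0345], "angular": [0, 0, 0]}, {"claw": -1, "offset": [0, -0.05, -0.05], "angular": [0, 0, 0]}]'

```text
t: 30.0
eef_pos: [609.1, 52.4, 150.5]
tool_rot: [0.706, -0.063, 0.703, 0.062]
force: [2.2, 2.5, 7.1]
opening: 20.8
```

Call:
arm_command --motion '[{"claw": -1, "offset": [0, 0.0025, -0.0155], "angular": [0, 0, 0]}, {"claw": -1, "offset": [0, 0.0095, -0.0294], "angular": [0, 0, 0]}, {"claw": -1, "offset": [0, 0.0206, -0.0405], "angular": [0, 0, 0]}, {"claw": -1, "offset": [0, 0.0345, -0.0475], "angular": [0, 0, 0]}, {"claw": -1, "offset": [0, 0.05, -0.05], "angular": [0, 0, 0]}]'

```text
t: 30.5
eef_pos: [550.1, 93.8, 150.5]
tool_rot: [0.705, -0.063, 0.704, 0.062]
force: [10.5, -0.9, 2.8]
opening: 20.6
```

Call:
arm_command --motion '[{"claw": -1, "offset": [0, 0.0155, 0.0025], "angular": [0, 0, 0]}, {"claw": -1, "offset": [0, 0.0294, 0.0095], "angular": [0, 0, 0]}, {"claw": -1, "offset": [0, 0.0405, 0.0206], "angular": [0, 0, 0]}, {"claw": -1, "offset": [0, 0.0475, 0.0345], "angular": [0, 0, 0]}, {"claw": -1, "offset": [0, 0.05, 0.05], "angular": [0, 0, 0]}]'

```text
t: 31.0
eef_pos: [591.5, 151.6, 150.2]
tool_rot: [0.705, -0.064, 0.704, 0.062]
force: [1.1, -18.5, 8.4]
opening: 20.2
```

Call:
arm_command --motion '[{"claw": -1, "offset": [0, -0.0025, 0.0155], "angular": [0, 0, 0]}, {"claw": -1, "offset": [0, -0.0095, 0.0294], "angular": [0, 0, 0]}, {"claw": -1, "offset": [0, -0.0206, 0.0405], "angular": [0, 0, 0]}, {"claw": -1, "offset": [0, -0.0345, 0.0475], "angular": [0, 0, 0]}, {"claw": -1, "offset": [0, -0.05, 0.05], "angular": [0, 0, 0]}]'

```text
t: 31.5
eef_pos: [649.3, 111.9, 150.2]
tool_rot: [0.705, -0.063, 0.704, 0.063]
force: [-8.0, 1.1, 10.0]
opening: 20.6
```

Call:
arm_command --motion '[{"claw": -1, "offset": [0, 0, 0], "angular": [0, 0, 0]}, {"claw": -1, "offset": [0, 0, 0], "angular": [0, 0, 0]}, {"claw": 0.5, "offset": [0, 0, 0], "angular": [0, 0, 0]}, {"claw": 1, "offset": [0, 0, 0], "angular": [0, 0, 0]}, {"claw": 1, "offset": [0, 0, 0], "angular": [0, 0, 0]}]'

```text
t: 32.0
eef_pos: [648.3, 112.0, 149.0]
tool_rot: [0.704, -0.063, 0.704, 0.063]
force: [-0.2, 0.8, -0.1]
opening: 63.6
```

Call:
arm_command --motion '[{"claw": 1, "offset": [-0.03, 0, 0], "angular": [0, 0, 0]}, {"claw": 1, "offset": [-0.07, 0, 0], "angular": [0, 0, 0]}, {"claw": 1, "offset": [-0.08, 0, -0.03], "angular": [0, 0, 0]}, {"claw": 1, "offset": [-0.08, 0, -0.07], "angular": [0, 0, 0]}, {"claw": 1, "offset": [-0.08, 0, -0.11], "angular": [0, 0, 0]}]'

```text
t: 32.5
eef_pos: [539.1, 92.4, 229.1]
tool_rot: [0.704, -0.063, 0.704, 0.063]
force: [0.2, -0.6, 0.5]
opening: 85.3
```

Run:
```python
from h import *
s=status.observe();print(s["force"],s["opening"],s["eef_pos"])
c=camera("wrist");save(c,"w19");print(cast(c,321.5,120,56))
c=camera("top");save(c,"t19",(180,130,460,310),2.8)
for k in ("red","blue"):
    for b in blobs(c,k,(350,170,430,250)): print(k,b,cast(c,*b[0],73))
```

```text
[ 0.20797941 -0.58251238  0.45495622] 85.26673269612103 [539.06215594  92.3544786  229.1380735 ]
[484.92042657  81.59902659  56.        ]
red ([403.89, 200.8], [400, 197, 9, 9, 65]) [ 562.64068032 -300.41928445   73.        ]
```

View pics/w19.png

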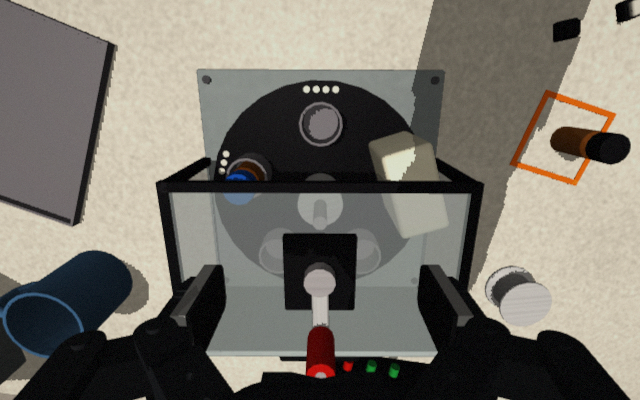

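View pics/t19.png

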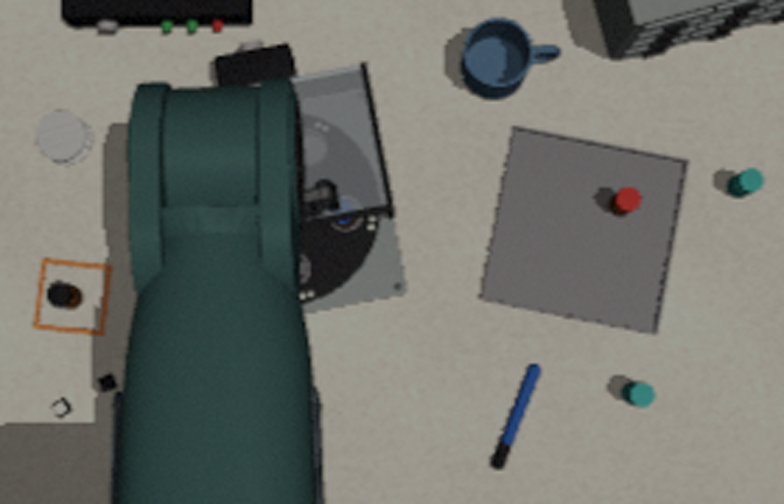

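Run:
```python
from h import *
c=camera("top");save(c,"box",(350,40,560,220),3.7)
for uv in [(405,150),(540,105),(389,97)]:
    print(uv,cast(c,*uv,0).round(),cast(c,*uv,100).round(),cast(c,*uv,200).round())
plan([612,-293,240])
```

```text
(405, 150) [ 741. -321.    0.] [ 721. -304.  100.] [ 700. -288.  200.]
(540, 105) [ 888. -780.    0.] [ 859. -736.  100.] [ 830. -692.  200.]
(389, 97) [ 924. -272.    0.] [ 893. -259.  100.] [ 861. -245.  200.]
tcp [538.21  92.36 229.83] offset [-0.0102 -0.3923  0.0043] rot None
```

View pics/box.png

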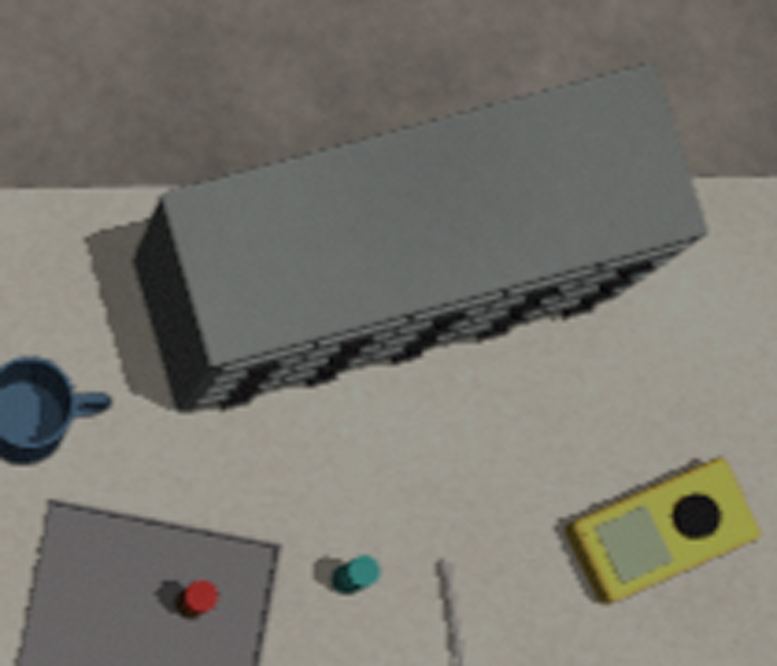

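Call:
arm_command --motion '[{"claw": 1, "offset": [0, -0.035, 0], "angular": [0, 0, 0]}, {"claw": 1, "offset": [0, -0.075, 0], "angular": [0, 0, 0]}, {"claw": 1, "offset": [0, -0.115, 0], "angular": [0, 0, 0]}, {"claw": 1, "offset": [0, -0.155, 0], "angular": [0, 0, 0]}, {"claw": 1, "offset": [0, -0.195, 0], "angular": [0, 0, 0]}]'

```text
t: 33.15
eef_pos: [575.8, -101.3, 229.1]
tool_rot: [0.704, -0.063, 0.704, 0.063]
force: [0.8, 0.8, 0.3]
opening: 85.8
```

Call:
arm_command --motion '[{"claw": 1, "offset": [0, -0.04, 0], "angular": [0, 0, 0]}, {"claw": 1, "offset": [0, -0.08, 0], "angular": [0, 0, 0]}, {"claw": 1, "offset": [0, -0.12, 0], "angular": [0, 0, 0]}, {"claw": 1, "offset": [0, -0.16, 0], "angular": [0, 0, 0]}, {"claw": 1, "offset": [0, -0.197, 0], "angular": [0, 0, 0]}]'

```text
t: 33.65
eef_pos: [610.5, -295.6, 228.7]
tool_rot: [0.704, -0.063, 0.704, 0.063]
force: [0.7, -0.6, -0.0]
opening: 85.1
```

Call:
arm_command --motion '[{"claw": 1, "offset": [0, 0, 0], "angular": [0, 0, 0]}, {"claw": 1, "offset": [0, 0, 0], "angular": [0, 0, 0]}, {"claw": 1, "offset": [0, 0, 0], "angular": [0, 0, 0]}, {"claw": 1, "offset": [0, 0, 0], "angular": [0, 0, 0]}, {"claw": 1, "offset": [0, 0, 0], "angular": [0, 0, 0]}]'

```text
t: 34.15
eef_pos: [609.8, -292.5, 229.6]
tool_rot: [0.704, -0.063, 0.704, 0.063]
force: [1.0, 0.4, 0.3]
opening: 85.4
```

Run:
```python
from h import *
s=status.observe();print(s["opening"],s["eef_pos"],s["joint_pos"])
c=camera("wrist");save(c,"w20")
p=None
for b in blobs(c,"red"):
    q=cast(c,*b[0],73);print(b,q)
    if np.hypot(q[0]-562,q[1]+303)<30:p=q
plan([p[0]+.7,p[1],44.5],W)
```

```text
85.38978750266841 [ 609.82363422 -292.51398567  229.6440306 ] [-5.67603574e-01  5.38342914e-01  3.90241031e-01  1.42227005e+00
  1.29716705e-05 -7.46817769e-01]
([81.24, 2.7], [70, 0, 23, 7, 138]) [ 499.8462325  -504.80449972   73.        ]
([320.78, 128.29], [305, 112, 32, 33, 812]) [ 561.42115155 -302.8968918    73.        ]
tcp [ 609.79 -292.6   229.64] offset [ 0.1851 -0.0016 -0.0488] rot [[0.0007, 0.0003, 0.0002], [-3.1409, -0.0004, 0.0005]]
```

View pics/w20.png

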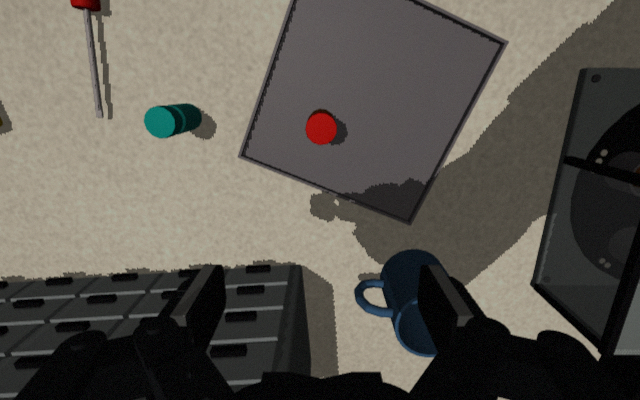

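Call:
arm_command --motion '[{"claw": 0.3, "offset": [0.0, -0.0015, -0.03], "angular": [0, 0, 0]}, {"claw": 0.3, "offset": [0.03, -0.0015, -0.049], "angular": [0, 0, 0]}, {"claw": 0.3, "offset": [0.065, -0.0015, -0.049], "angular": [0, 0, 0]}, {"claw": 0.3, "offset": [0.1, -0.0015, -0.049], "angular": [0, 0, 0]}, {"claw": 0.3, "offset": [0.12, -0.0015, -0.049], "angular": [0, 0, 0]}]'

```text
t: 34.7
eef_pos: [560.7, -302.6, 107.1]
tool_rot: [0.704, -0.063, 0.705, 0.063]
force: [-0.3, 0.6, 0.2]
opening: 55.7
```

Run:
```python
from h import *
s=status.observe();print(s["opening"],s["eef_pos"])
c=camera("wrist");save(c,"w21")
```

```text
55.65979450874027 [ 560.72237569 -302.56354948  107.11031698]
```

View pics/w21.png

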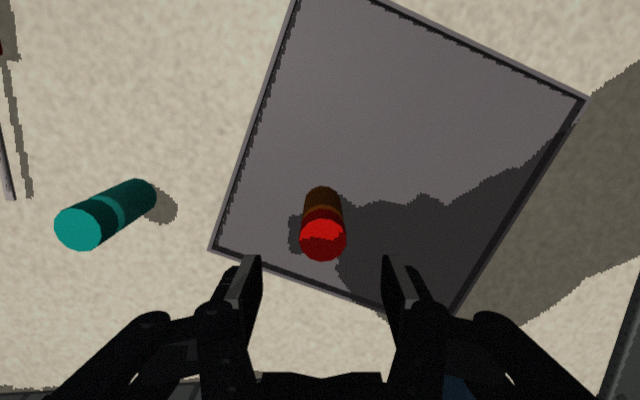

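Call:
arm_command --motion '[{"claw": 0.3, "offset": [0.025, 0, 0.0], "angular": [0, 0, 0]}, {"claw": 0.3, "offset": [0.05, 0, 0], "angular": [0, 0, 0]}, {"claw": 0.3, "offset": [0.065, 0, 0], "angular": [0, 0, 0]}, {"claw": 0.3, "offset": [0.065, 0, 0], "angular": [0, 0, 0]}, {"claw": -1, "offset": [0.065, 0, 0], "angular": [0, 0, 0]}]'

```text
t: 35.25
eef_pos: [562.1, -303.6, 45.4]
tool_rot: [0.705, -0.063, 0.704, 0.063]
force: [-0.0, -0.7, 0.5]
opening: 42.0
```

Call:
arm_command --motion '[{"claw": -1, "offset": [0, 0, 0], "angular": [0, 0, 0]}, {"claw": -1, "offset": [0, 0, 0], "angular": [0, 0, 0]}, {"claw": -1, "offset": [0, 0, 0], "angular": [0, 0, 0]}, {"claw": -1, "offset": [0, 0, 0], "angular": [0, 0, 0]}, {"claw": -1, "offset": [0, 0, 0], "angular": [0, 0, 0]}]'

```text
t: 35.75
eef_pos: [562.4, -303.9, 45.8]
tool_rot: [0.705, -0.063, 0.704, 0.062]
force: [-0.1, 1.4, 7.0]
opening: 26.1
```

Call:
arm_command --motion '[{"claw": -1, "offset": [-0.015, 0, 0], "angular": [0, 0, 0]}, {"claw": -1, "offset": [-0.04, 0, 0], "angular": [0, 0, 0]}, {"claw": -1, "offset": [-0.07, 0, 0], "angular": [0, 0, 0]}, {"claw": -1, "offset": [-0.1, 0, 0], "angular": [0, 0, 0]}, {"claw": -1, "offset": [-0.12, 0, 0], "angular": [0, 0, 0]}]'

```text
t: 36.25
eef_pos: [562.2, -303.8, 167.3]
tool_rot: [0.705, -0.064, 0.704, 0.062]
force: [-0.2, 0.0, -0.9]
opening: 26.6
```

Run:
```python
from h import *
s=status.observe();print(s["opening"],s["eef_pos"])
c=camera("wrist");save(c,"w22")
plan([490.3,82,145],W)
```

```text
26.559971291100197 [ 562.16749391 -303.80427544  167.31909129]
tcp [ 562.87 -304.35  169.9 ] offset [ 0.0232  0.3932 -0.003 ] rot [[-0.0002, 0.0042, 0.0044], [3.1414, 0.0069, -0.0066]]
```

View pics/w22.png

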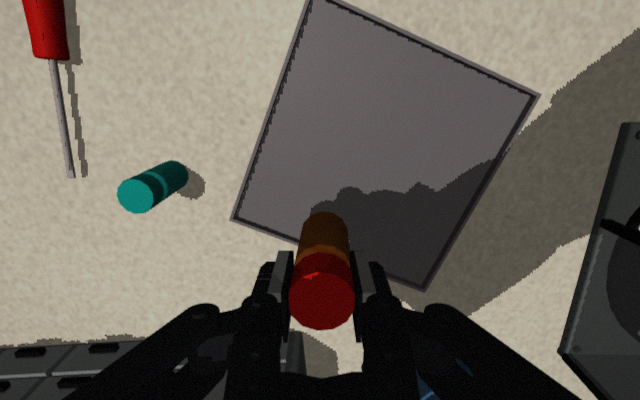

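Call:
arm_command --motion '[{"claw": -1, "offset": [0, 0.03, -0.01], "angular": [0, 0, 0]}, {"claw": -1, "offset": [0, 0.07, -0.02], "angular": [0, 0, 0]}, {"claw": -1, "offset": [0, 0.11, -0.03], "angular": [0, 0, 0]}, {"claw": -1, "offset": [0, 0.15, -0.03], "angular": [0, 0, 0]}, {"claw": -1, "offset": [0, 0.19, -0.03], "angular": [0, 0, 0]}]'

```text
t: 36.8
eef_pos: [497.8, -120.6, 164.8]
tool_rot: [0.705, -0.063, 0.704, 0.063]
force: [0.1, 0.2, -0.6]
opening: 26.3
```

Call:
arm_command --motion '[{"claw": -1, "offset": [0, 0.045, 0], "angular": [0, 0, 0]}, {"claw": -1, "offset": [0, 0.09, 0], "angular": [0, 0, 0]}, {"claw": -1, "offset": [0, 0.135, 0.01], "angular": [0, 0, 0]}, {"claw": -1, "offset": [0, 0.175, 0.02], "angular": [0, 0, 0]}, {"claw": -1, "offset": [0, 0.203, 0.027], "angular": [0, 0, 0]}]'

```text
t: 37.3
eef_pos: [488.9, 85.1, 164.9]
tool_rot: [0.705, -0.063, 0.704, 0.063]
force: [-0.6, -1.0, -0.4]
opening: 26.0
```

Call:
arm_command --motion '[{"claw": -1, "offset": [0.01, 0, 0], "angular": [0, 0, 0]}, {"claw": -1, "offset": [0.019, 0, 0], "angular": [0, 0, 0]}, {"claw": -1, "offset": [0.019, 0, 0], "angular": [0, 0, 0]}, {"claw": -1, "offset": [0.019, 0, 0], "angular": [0, 0, 0]}, {"claw": -1, "offset": [0.019, 0, 0], "angular": [0, 0, 0]}]'

```text
t: 37.8
eef_pos: [489.3, 81.9, 145.5]
tool_rot: [0.704, -0.062, 0.704, 0.062]
force: [-0.9, 0.5, -0.3]
opening: 26.3
```

Run:
```python
from h import *
s=status.observe();print(s["opening"],s["eef_pos"])
c=camera("wrist");save(c,"w23")
plan([490.2,82.2,90],W)
```

```text
26.264471147425855 [489.26005701  81.93077842 145.51060414]
tcp [489.29  82.07 145.55] offset [ 0.0556 -0.      0.0009] rot [[-0.0014, 0.0004, 0.0001], [3.1402, 0.0002, -0.0006]]
```

View pics/w23.png

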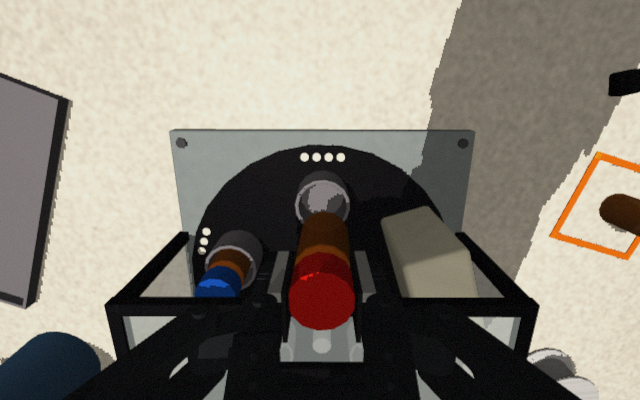

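Call:
arm_command --motion '[{"claw": -1, "offset": [0.015, 0, 0.001], "angular": [0, 0, 0]}, {"claw": -1, "offset": [0.03, 0, 0.001], "angular": [0, 0, 0]}, {"claw": -1, "offset": [0.04, 0, 0.001], "angular": [0, 0, 0]}, {"claw": -1, "offset": [0.048, 0, 0.001], "angular": [0, 0, 0]}, {"claw": -1, "offset": [0.055, 0, 0.001], "angular": [0, 0, 0]}]'

```text
t: 38.35
eef_pos: [490.2, 82.8, 90.0]
tool_rot: [0.704, -0.063, 0.704, 0.063]
force: [-0.2, 0.5, -0.7]
opening: 26.4
```

Call:
arm_command --motion '[{"claw": -1, "offset": [0.006, 0, 0], "angular": [0, 0, 0]}, {"claw": -1, "offset": [0.012, 0, 0], "angular": [0, 0, 0]}, {"claw": -1, "offset": [0.016, 0, 0], "angular": [0, 0, 0]}, {"claw": -1, "offset": [0.018, 0, 0], "angular": [0, 0, 0]}, {"claw": -1, "offset": [0.019, 0, 0], "angular": [0, 0, 0]}]'

```text
t: 38.85
eef_pos: [490.0, 82.9, 71.2]
tool_rot: [0.704, -0.063, 0.704, 0.063]
force: [-0.4, 0.0, -0.8]
opening: 26.6
```

Call:
arm_command --motion '[{"claw": -1, "offset": [0.001, 0, 0], "angular": [0, 0, 0]}, {"claw": -1, "offset": [0.001, 0, 0], "angular": [0, 0, 0]}, {"claw": -1, "offset": [0.001, 0, 0], "angular": [0, 0, 0]}, {"claw": -1, "offset": [0.001, 0, 0], "angular": [0, 0, 0]}, {"claw": -1, "offset": [0.001, 0, 0], "angular": [0, 0, 0]}]'

```text
t: 39.35
eef_pos: [490.3, 83.0, 70.8]
tool_rot: [0.705, -0.063, 0.704, 0.063]
force: [-1.9, 0.2, 5.1]
opening: 26.2
```

Call:
arm_command --motion '[{"claw": -0.1, "offset": [0, 0, 0], "angular": [0, 0, 0]}, {"claw": 0.1, "offset": [0, 0, 0], "angular": [0, 0, 0]}, {"claw": 0.1, "offset": [0, 0, 0], "angular": [0, 0, 0]}, {"claw": 0.1, "offset": [0, 0, 0], "angular": [0, 0, 0]}, {"claw": 0.1, "offset": [-0.02, 0, 0], "angular": [0, 0, 0]}]'

```text
t: 39.85
eef_pos: [488.8, 82.9, 88.8]
tool_rot: [0.703, -0.063, 0.706, 0.063]
force: [0.6, 0.1, 0.3]
opening: 46.9
```

Call:
arm_command --motion '[{"claw": 0.1, "offset": [-0.04, 0, 0], "angular": [0, 0, 0]}, {"claw": 0.5, "offset": [-0.08, 0, 0], "angular": [0, 0, 0]}, {"claw": 1, "offset": [-0.12, 0, 0], "angular": [0, 0, 0]}, {"claw": 1, "offset": [-0.14, 0, 0.02], "angular": [0, 0, 0]}, {"claw": 1, "offset": [-0.14, 0, 0.05], "angular": [0, 0, 0]}]'

```text
t: 40.35
eef_pos: [540.3, 91.9, 233.9]
tool_rot: [0.706, -0.063, 0.702, 0.063]
force: [0.6, -0.1, 0.2]
opening: 85.0
```

Call:
arm_command --motion '[{"claw": 1, "offset": [0, 0, 0.0], "angular": [0, 0, 0]}, {"claw": 1, "offset": [0, 0, 0], "angular": [0, 0, 0]}, {"claw": 1, "offset": [0, 0, 0], "angular": [0, 0, 0]}, {"claw": 1, "offset": [0.0, 0, 0], "angular": [0, 0, 0]}, {"claw": 1, "offset": [0, 0, 0], "angular": [0, 0, 0]}]'

```text
t: 40.85
eef_pos: [538.8, 91.7, 230.4]
tool_rot: [0.704, -0.063, 0.704, 0.063]
force: [-0.1, 0.7, 0.6]
opening: 85.6
```

Run:
```python
from h import *
c=camera("wrist");save(c,"w24")
plan([652,111.9,230],W)
```

```text
tcp [538.93  91.7  230.4 ] offset [ 0.0004 -0.0002  0.1149] rot [[-0.0004, 0.0001, 0.0], [3.1412, 0.0, -0.0001]]
```

View pics/w24.png

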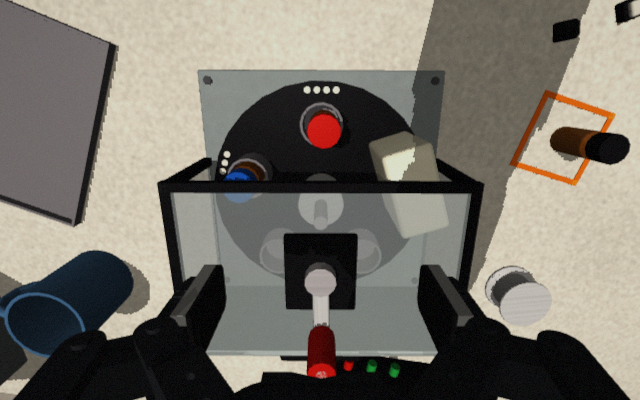

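Red is seated in pocket 4. Last turn.

Call:
arm_command --motion '[{"claw": 1, "offset": [0, 0, 0.04], "angular": [0, 0, 0]}, {"claw": 1, "offset": [0, 0, 0.08], "angular": [0, 0, 0]}, {"claw": 1, "offset": [0, 0, 0.114], "angular": [0, 0, 0]}, {"claw": 1, "offset": [0.0, 0, 0.114], "angular": [0, 0, 0]}, {"claw": 1, "offset": [0, 0, 0.114], "angular": [0, 0, 0]}]'

```text
t: 41.4
eef_pos: [651.4, 112.0, 229.6]
tool_rot: [0.704, -0.063, 0.705, 0.063]
force: [0.2, 0.2, -0.4]
opening: 85.6
```

Call:
arm_command --motion '[{"claw": 1, "offset": [0.03, 0, 0], "angular": [0, 0, 0]}, {"claw": 1, "offset": [0.06, 0, 0], "angular": [0, 0, 0]}, {"claw": 1, "offset": [0.08, 0, 0], "angular": [0, 0, 0]}, {"claw": 0, "offset": [0.08, 0, 0], "angular": [0, 0, 0]}, {"claw": -1, "offset": [0.08, 0, 0], "angular": [0, 0, 0]}]'

```text
t: 41.9
eef_pos: [650.9, 111.9, 151.5]
tool_rot: [0.704, -0.063, 0.704, 0.063]
force: [0.2, -0.1, 0.2]
opening: 58.9
```

Call:
arm_command --motion '[{"claw": -1, "offset": [0, 0, 0], "angular": [0, 0, 0]}, {"claw": -1, "offset": [0, 0, 0], "angular": [0, 0, 0]}, {"claw": -1, "offset": [0, 0, 0], "angular": [0, 0, 0]}, {"claw": -1, "offset": [0, 0, 0], "angular": [0, 0, 0]}, {"claw": -1, "offset": [0, 0, 0], "angular": [0, 0, 0]}]'

```text
t: 42.4
eef_pos: [652.0, 112.0, 151.4]
tool_rot: [0.705, -0.063, 0.704, 0.063]
force: [-0.6, 1.2, 7.1]
opening: 20.5
```

Call:
arm_command --motion '[{"claw": -1, "offset": [0, -0.0155, -0.0025], "angular": [0, 0, 0]}, {"claw": -1, "offset": [0, -0.0294, -0.0095], "angular": [0, 0, 0]}, {"claw": -1, "offset": [0, -0.0405, -0.0206], "angular": [0, 0, 0]}, {"claw": -1, "offset": [0, -0.0475, -0.0345], "angular": [0, 0, 0]}, {"claw": -1, "offset": [0, -0.05, -0.05], "angular": [0, 0, 0]}]'

```text
t: 42.9
eef_pos: [612.0, 52.9, 151.5]
tool_rot: [0.705, -0.063, 0.703, 0.062]
force: [2.0, 4.9, 6.7]
opening: 20.3
```

Call:
arm_command --motion '[{"claw": -1, "offset": [0, 0.0025, -0.0155], "angular": [0, 0, 0]}, {"claw": -1, "offset": [0, 0.0095, -0.0294], "angular": [0, 0, 0]}, {"claw": -1, "offset": [0, 0.0206, -0.0405], "angular": [0, 0, 0]}, {"claw": -1, "offset": [0, 0.0345, -0.0475], "angular": [0, 0, 0]}, {"claw": -1, "offset": [0, 0.05, -0.05], "angular": [0, 0, 0]}]'

```text
t: 43.4
eef_pos: [553.2, 93.9, 151.5]
tool_rot: [0.705, -0.063, 0.704, 0.062]
force: [8.1, -0.0, 3.1]
opening: 20.2
```

Call:
arm_command --motion '[{"claw": -1, "offset": [0, 0.0155, 0.0025], "angular": [0, 0, 0]}, {"claw": -1, "offset": [0, 0.0294, 0.0095], "angular": [0, 0, 0]}, {"claw": -1, "offset": [0, 0.0405, 0.0206], "angular": [0, 0, 0]}, {"claw": -1, "offset": [0, 0.0475, 0.0345], "angular": [0, 0, 0]}, {"claw": -1, "offset": [0, 0.05, 0.05], "angular": [0, 0, 0]}]'

```text
t: 43.9
eef_pos: [594.5, 152.1, 151.2]
tool_rot: [0.705, -0.064, 0.704, 0.062]
force: [0.3, -16.4, 9.3]
opening: 20.1
```

Call:
arm_command --motion '[{"claw": -1, "offset": [0, -0.0025, 0.0155], "angular": [0, 0, 0]}, {"claw": -1, "offset": [0, -0.0095, 0.0294], "angular": [0, 0, 0]}, {"claw": -1, "offset": [0, -0.0206, 0.0405], "angular": [0, 0, 0]}, {"claw": -1, "offset": [0, -0.0345, 0.0475], "angular": [0, 0, 0]}, {"claw": -1, "offset": [0, -0.05, 0.05], "angular": [0, 0, 0]}]'

```text
t: 44.4
eef_pos: [652.3, 112.0, 151.2]
tool_rot: [0.705, -0.063, 0.704, 0.063]
force: [-7.6, 0.8, 10.0]
opening: 20.5
```

Call:
arm_command --motion '[{"claw": -1, "offset": [0, 0, 0], "angular": [0, 0, 0]}, {"claw": -1, "offset": [0, 0, 0], "angular": [0, 0, 0]}, {"claw": 0.5, "offset": [0, 0, 0], "angular": [0, 0, 0]}, {"claw": 1, "offset": [0, 0, 0], "angular": [0, 0, 0]}, {"claw": 1, "offset": [0, 0, 0], "angular": [0, 0, 0]}]'

```text
t: 44.9
eef_pos: [651.4, 112.1, 150.0]
tool_rot: [0.704, -0.063, 0.704, 0.063]
force: [0.4, 0.5, -0.4]
opening: 63.2
```

Call:
arm_command --motion '[{"claw": 1, "offset": [-0.03, 0, 0], "angular": [0, 0, 0]}, {"claw": 1, "offset": [-0.07, 0, 0], "angular": [0, 0, 0]}, {"claw": 1, "offset": [-0.08, 0, -0.03], "angular": [0, 0, 0]}, {"claw": 1, "offset": [-0.08, 0, -0.07], "angular": [0, 0, 0]}, {"claw": 1, "offset": [-0.08, 0, -0.11], "angular": [0, 0, 0]}]'

```text
t: 45.4
eef_pos: [542.1, 92.4, 230.2]
tool_rot: [0.704, -0.063, 0.704, 0.063]
force: [0.2, -0.0, 0.1]
opening: 85.1
```

Run:
```python
from h import *
c=camera("wrist");save(c,"w25")
c=camera("top");save(c,"t25",(180,130,460,310),2.8)
s=status.observe();print(s["force"],s["opening"],s["eef_pos"])
```

```text
[ 1.32175392  0.30015151 -0.85341497] 85.25313666151877 [538.70295213  92.25676095 230.58774168]
```

View pics/w25.png

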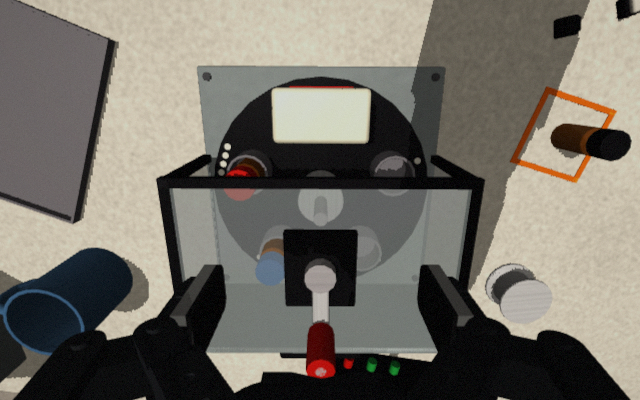

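View pics/t25.png

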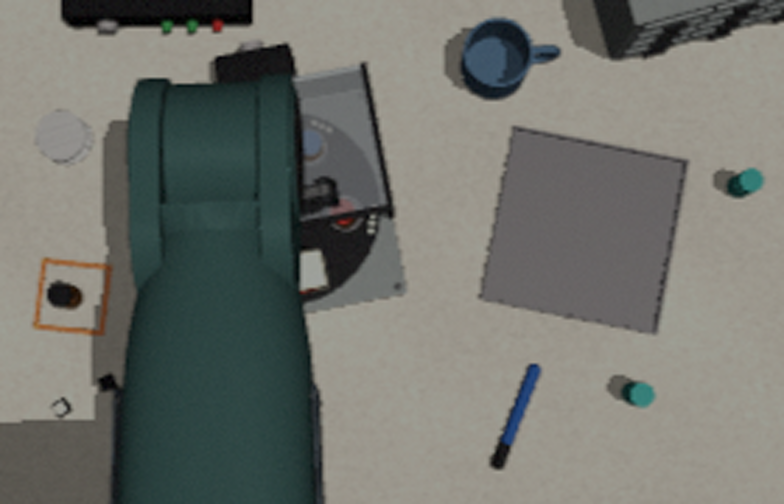

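Run:
```python
from h import *
c=camera("top");save(c,"t26",(180,210,240,270),10)
for uv in [(202,235)]: print(cast(c,*uv,70))
print([proj(c,[462.5,346.6,z]) for z in (0,70)])
s=camera("scene");save(s,"s26",(300,140,460,260),5)
print([proj(s,[462.5,346.6,z]) for z in (0,70)])
```

```text
[463.30806427 341.8032004   70.        ]
[(np.float64(205.46172569222142), np.float64(236.11031486313425)), (np.float64(200.48890846691597), np.float64(235.2762531260047))]
[(np.float64(381.8858107309305), np.float64(184.75123231716708)), (np.float64(383.90459595303423), np.float64(170.6233749546979))]
```

View pics/t26.png

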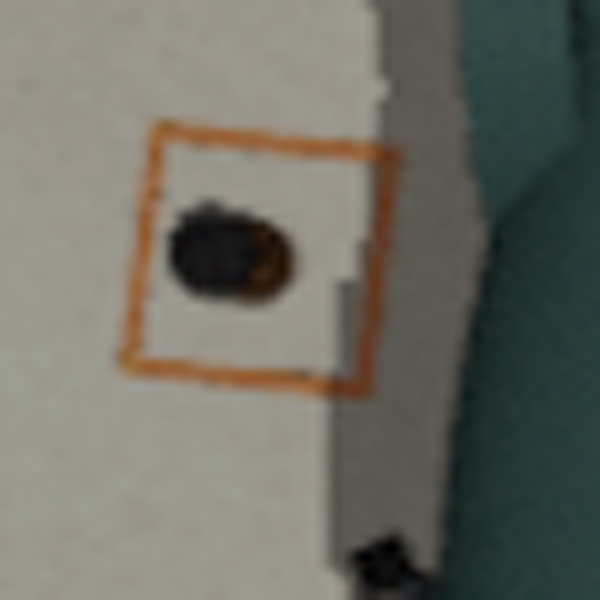

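View pics/s26.png

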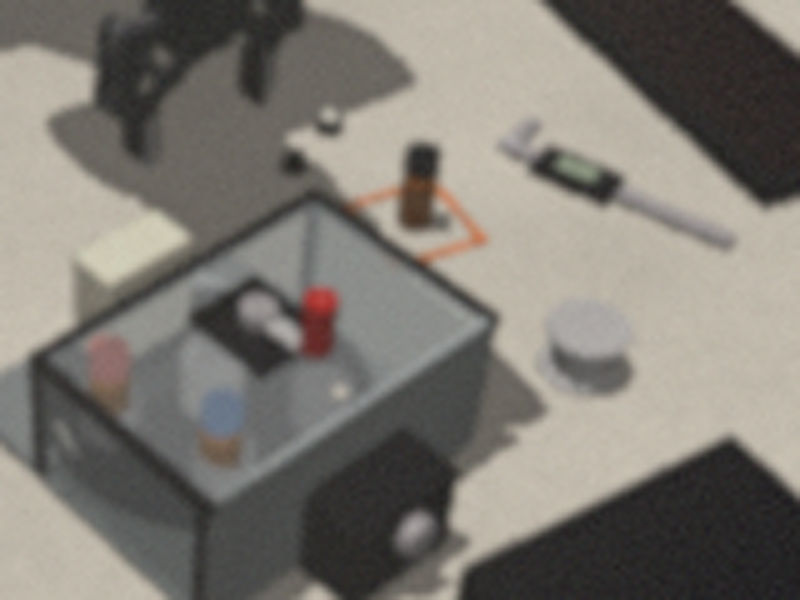

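Run:
```python
from h import *
print(robot.close_job()); print(status.observe()["t"])
```

```text
the job is handed in; nothing more can be done
None
the job is handed in; nothing more can be done
```

The job is handed in at about 46 s of the 210 s allowed. Only the blue and red vials were in the tray; yellow and green were missing, so pockets 1 and 2 are empty.

- **What I did:** I cranked one turn and stood the spent vial in the orange square. I cranked two more and seated blue in pocket 3, one more and seated red in pocket 4, then a fifth to shut the bay.
- **Final pictures:**
  - The white block stands squarely in the bay and the crank handle is back at its index dot.
  - Blue and red stand in their pockets. When I set each one down, I felt the pocket floor at the expected height.
  - The spent vial is upright near the middle of the square. The gripper was open and clear.
- **Other items:** The bystanders and turquoise look-alikes in the last views had not visibly moved. I did not re-check the screwdriver in the last pictures. I saw no vial knocked aside.
- **Disagreement:** The top and wrist cameras differed by up to about 3 mm on vial positions. The wrist camera matched the grasps, so I used that one.
- **Not measured:** I checked the block only by eye, not in mm against its 9 mm tolerance. I had no reading of the crank's speed.

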